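Empty a module case and hold it flush on the sloped contact stage

ROBOT

A 6-joint arm with a two-finger parallel gripper is mounted at the origin on a cart in front of the work surface, level with it; the furniture and walls round the work are solid. World frame = base frame: x ahead of the robot, y to its left, z up, the work surface at z = 0. Lengths are in m, angles in degrees, forces in N, time in s.
With the tool pointing down it reaches from about 0.35 to 0.875 m from the base axis. Payload 4.2 kg.
Tool frame: the origin (TCP) lies midway between the tips of the shut fingers; the grasp point (between the pads) lies 19 mm behind it (r.pinch_z is the distance from the TCP to the grasp point, in m); z points along the fingers, y is the line along which they close (so a half turn about z gives the same grasp; the last joint's range is limited). The gripper opens to 87 mm and grips with 3 to 60 N. Pads are 19 mm wide; open, the fingers measure 117 mm over their backs; the gripper's body (75 mm by 190 mm) begins 51 mm behind the grasp point.
Start: joints at [14.817, 22.042, 0.453, 0, -68.411, -14.817], TCP at [0.625, 0, 0.195] pointing down, gripper open.
Joint ranges: [-179.83, 179.83], [-69.29, 118.12], [-61.27, 80.66], [-181.25, 117.63], [-171.15, -9.14], [-177.46, 177.46]. Speed limits (degrees/s): [159.86, 159.86, 180, 180, 180, 180].

INTERFACE

Orientations are given as a 3x3 rotation matrix whose columns are the frame's x, y, z axes.
In Python, from station import r, imaging, models gives the robot as it stands. The module is installed in compiled form; this text tells all that it offers.
- The arm moves only by the tool apply_moves, never from a script. Its argument "moves" is a list of rows, each a list of 2 entries, a list of its own where there are three numbers: the shift along the tool's x, y, z in m, then the turn about the tool's z in degrees. A call has 1 to 5 rows; each row shifts and turns the commanded pose from where the row before left it, along the tool's axes as they then stand; what a row does not reach is not made up. A row lasts 1/12 s, in which the tool goes at most 41.7 mm and 7.16 degrees, less where a joint would pass 70% of its speed; a pose out of reach is approached as far as the arm can. A call is refused whole if a number of a shift passes 0.0417 or a number of a turn 7.16, either way. A call with a gripper value outside its range is refused whole. "hand" is the finger opening in m, from 0 to 0.087, set as the call begins (left out, the last holds). The fingers move at their own pace and stop on an object; the grip force is fixed at half the most. Time passes only in rows, so rows that do not move let the fingers close. It gives the time, the measured TCP pose, the force, the opening and the grip force at its end, in the units of the state.
- r.sense(): the state, without advancing time (a new reading comes with each control period).
- imaging.capture(name): name is "scene" or "side" or "wrist"; returns a dict with "frame" (420x560x3 uint8, blue, green, red), "intrinsics" (3x3 intrinsics, pixels), "eye" and "orientation" of the camera in the world. Camera axes: x right, y down, z forward; pixel columns grow to the right and rows downward; lengths in m; the calibration is good to about 2 mm. A picture is of the moment at which its call begins. There is no depth.
- r.finish_job(): hands the job in; it is judged then, once.
Trained networks look in a picture, given as the dict that the camera call returned (one of the last four; its "shot" number tells which), for a name from the list of things; names that differ only in an ending like _2 or _b are one class to them, and where a whole thing is asked for, a point or a joint stands for the part that bears it (a point fixed in the world has none). Each returns a list of dicts, best first, with "confidence" (0 to 1); they miss things now and then, are a little off and sometimes report something else, mostly with a low value. They report only what shows in the picture. A call takes as long as a camera call.
- models.cut_out(picture, target): "region" (420x560 bool, what is visible of it) and "extent" ([left, top, width, height] as shares, 0 to 1, of the picture: columns of its width, rows of its height, round what is visible of it).
- models.place_of(picture, target): "at" ([column, row] as shares, 0 to 1, of the picture: columns of its width, rows of its height: a listed point, or the origin of a listed thing).
The state is a dict: "time_s": time; "joints": joint angles; "joint_velocities": joint speeds; "effort": joint torques, N m; "tcp_pos": TCP position; "ee_rot": TCP orientation; "wrist_force": force on the tool from outside, world axes, zero at the start; "moment": the same for the moment, N m; "gripper_width": opening from 0.0 (shut) to 1.0 (fully open); "gripper_force": force on a finger pad.
Only numpy, scipy, OpenCV 4.12 (cv2) and the standard library are available. Lean on these libraries where they do the work, as an engineer would, in place of code of your own. Each camera call takes 0.05 s, during which the arm holds its last target. There are 200 camera calls.

TASK

The open-ended aluminium module case is due for its base contact test, but three loose hex spacers are still lying in it: pick the case up and tip it so that they slide out of its open end into the grey tray. Then turn it right way up, tilt it to the slope of the contact stage and press its flat underside flush on the face, firmly but gently, long way up the slope between the corner marks, so that all four spring pins are pushed in level under it. Finish while still gripping it and holding it pressed there for the reading; do not let go, do not shift the stage's slope, and leave the other things on the bench alone.

Things in the scene. Friction and masses are not known exactly. Their poses are not given: they have to be found in the camera images.
- case: die-cast aluminium case, 112 long (x) x 56 wide (y) x 40 high (z), 0.28 kg: open-topped trough, 4 mm floor and walls. Origin: centre of its flat underside; z out of the open top. The +x end is closed, with a round connector 15 mm thick standing out 14 mm, 21 mm up; the -x end is quite open. Grip it from above across the plain 56 mm side walls. Starts on the bench, top up, the spacers inside
- spacer1: hexagonal brass spacer, 14 across flats, 20 long, 22 g, loose in the case at the start; origin at its centre, x along its length
- spacer2: hexagonal brass spacer, 14 across flats, 20 long, 22 g, loose in the case at the start; origin at its centre, x along its length
- spacer3: hexagonal brass spacer, 14 across flats, 20 long, 22 g, loose in the case at the start; origin at its centre, x along its length
- tray: grey open plastic parts tray, 150 (x) x 120 (y) x 32 high, 4 mm walls and floor, empty, loose (0.6 kg); origin at the centre of its underside, z up
- test_stage: grey tilting contact stage, fixed to the bench: base 140 (x) x 110 (y) x 12 mm, clevis, and a steel platen on a level trunnion 75 mm up, clamped at a slope; origin: centre of its underside, low side of the slope towards its -x. Nothing of it rises above the platen's face but four pins and the ledge
- platen_face (a point): centre of the stage's sloped steel face, about 105 mm above the bench; z = outward normal of the face, x up the slope, y level across it. Face 150 (x) x 120 (y) mm; a catch ledge 5 mm high runs across the low end at x = -69 to -75 mm. Dark corner marks show the 112 x 56 mm place of the case, centred here, long way up the slope (either end up will do)
- platen (a joint): slope of the stage's face to the bench, rad (0 = level), clamped at 0.28 to 0.58 rad, different each time; the low edge is on the side of the platen_face frame's -x. Stiff: it should stay as it is set
- pin1 (a joint): travel of the brass spring contact pin, 6.4 mm diameter, at x = 38, y = 16 mm on the face (platen_face frame): 0 = fully out, 5 mm proud of the face; 0.005 m = pressed level with the face. Spring 0.7 N at first, 2.5 N when level with the face, so all four need about 10 N
- pin2 (a joint): travel of the brass spring contact pin, 6.4 mm diameter, at x = 38, y = -16 mm on the face (platen_face frame): 0 = fully out, 5 mm proud of the face; 0.005 m = pressed level with the face. Spring 0.7 N at first, 2.5 N when level with the face, so all four need about 10 N
- pin3 (a joint): travel of the brass spring contact pin, 6.4 mm diameter, at x = -38, y = 16 mm on the face (platen_face frame): 0 = fully out, 5 mm proud of the face; 0.005 m = pressed level with the face. Spring 0.7 N at first, 2.5 N when level with the face, so all four need about 10 N
- pin4 (a joint): travel of the brass spring contact pin, 6.4 mm diameter, at x = -38, y = -16 mm on the face (platen_face frame): 0 = fully out, 5 mm proud of the face; 0.005 m = pressed level with the face. Spring 0.7 N at first, 2.5 N when level with the face, so all four need about 10 N
- tweezers: bystander: steel tweezers, 126 mm long
- heatsink: bystander: finned heatsink, 34x50x26 mm
- screwdriver_small: bystander: small screwdriver, 124 mm long
- flux_pot: bystander: round flux tin, 46 mm across, 22 high
- marker: bystander: marker pen, 136 mm long
- side_cutters: bystander: side cutters, 123 mm long

How it is judged:
By the outcome, as a careful person would: the job done as asked, in the order asked, and still so for the second after the job is handed in, while the arm keeps its last pose, push and grip.
It also fails if it takes over 54 s, if anything falls off the work surface, if the arm or the gripper's body presses on something with over 40 N, if the wrist force passes 120 N, or if a joint passes its speed limit or range.

## Working session

There is one attempt and no reset: what is moved stays moved. The work goes in short steps, Python scripts to look and compute and a tool call to move; the robot and the scene stay as the last step left them, time stands still between calls to the robot, and variables do not carry over. Pictures are saved under pics/ and viewed, at most 10 in all, crops included, and the job is handed in when it is done.

Besides the shell and the picture viewer there is one more tool, called as name([rows], argument=value, ...), one row to a line, values as JSON. apply_moves: Moves the arm, as the interface text tells. Its arguments: {"type":"object","properties":{"moves":{"type":"array"},"hand":{"type":"number"}},"required":["moves"]}

```bash
mkdir -p pics
cat > h.py <<'E'
import numpy as np, cv2
from station import r, imaging, models
def px(p,at):
    return np.array([at[0]*560,at[1]*420])
def ray(p,uv):
    d=np.array(p["orientation"])@np.linalg.inv(np.array(p["intrinsics"]))@np.array([uv[0],uv[1],1.]); return np.array(p["eye"]),d/np.linalg.norm(d)
def onz(p,uv,z):
    e,d=ray(p,uv); return e+d*(z-e[2])/d[2]
def proj(p,X):
    c=np.array(p["orientation"]).T@(np.atleast_2d(X)-np.array(p["eye"])).T
    q=np.array(p["intrinsics"])@c; return (q[:2]/q[2]).T
def tri(obs):
    A=np.zeros((3,3));b=np.zeros(3)
    for p,uv in obs:
        e,d=ray(p,uv);M=np.eye(3)-np.outer(d,d);A+=M;b+=M@e
    return np.linalg.solve(A,b)
E
python3 - <<'E'
from h import *
np.set_printoptions(precision=4,suppress=True)
s=imaging.capture("scene");d=imaging.capture("side")
cv2.imwrite("pics/a.png",np.vstack([s["frame"],d["frame"]])[:, :] if 0 else cv2.resize(s["frame"],(800,600)));cv2.imwrite("pics/b.png",cv2.resize(d["frame"],(800,600)))
print(s["eye"],s["orientation"],d["eye"],d["orientation"],s["intrinsics"])
for n in ["case","tray","test_stage","platen_face","pin1","spacer1"]:
    o=[]
    for p in (s,d):
        a=models.place_of(p,n); print(n,[(px(p,x["at"]).round(1),round(x["confidence"],2)) for x in a[:4]])
        if a:o.append((p,px(p,a[0]["at"])))
    if len(o)==2: print(n,tri(o))
print(r.sense(),r.pinch_z)
E
```

```text
[-0.3975 -0.8638  0.6638] [[ 0.6442 -0.3308  0.6896]
 [-0.7648 -0.2845  0.578 ]
 [ 0.005  -0.8998 -0.4363]] [-0.379   1.1458  0.7097] [[-0.8191 -0.214   0.5323]
 [-0.5736  0.3213 -0.7535]
 [-0.0097 -0.9225 -0.3859]] [[501.9137   0.     275.3006]
 [  0.     501.9137 211.3357]
 [  0.       0.       1.    ]]
case [(array([317. , 258.9]), 0.81)]
case []
tray [(array([252.5, 237.8]), 0.76), (array([210.3, 174.6]), 0.6)]
tray [(array([280.4, 227. ]), 0.92), (array([239.9, 218.4]), 0.62)]
tray [ 0.492  -0.0388 -0.0015]
test_stage [(array([219.2, 201.8]), 0.91), (array([321.2, 252.9]), 0.58)]
test_stage [(array([212.8, 248.5]), 0.94)]
test_stage [ 0.5843  0.191  -0.0007]
platen_face [(array([215.5, 173.1]), 0.57)]
platen_face [(array([209.2, 216.9]), 0.95)]
platen_face [0.5818 0.1949 0.1017]Traceback (most recent call last):
  File "<stdin>", line 9, in <module>
ValueError: it knows: case, flux_pot, heatsink, marker, platen_face, screwdriver_small, side_cutters, spacer, test_stage, tray, tweezers
```

apply_moves([
  [[0,0,0],[0,0,0]],
])

```text
schema error: expected a number
```

View pics/a.png

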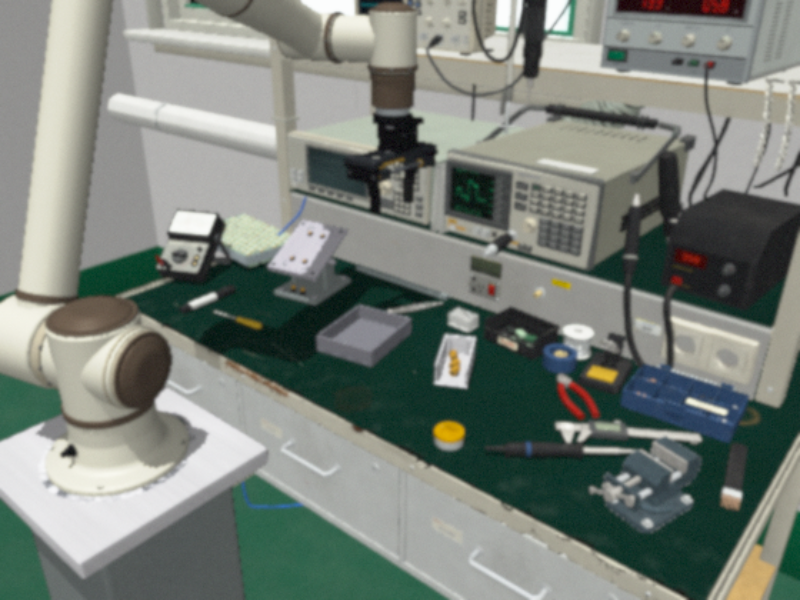

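View pics/b.png

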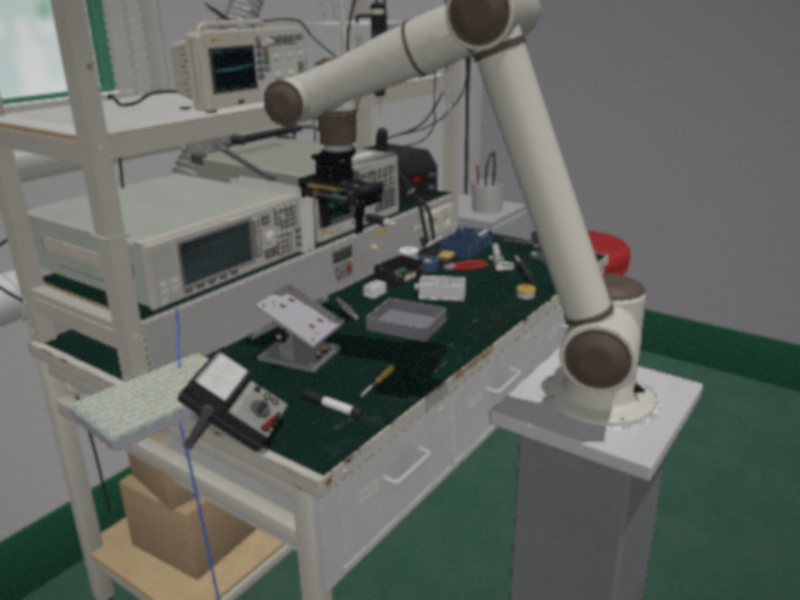

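Run:
```python
from h import *
np.set_printoptions(precision=4,suppress=True)
s=imaging.capture("scene");w=imaging.capture("wrist")
cv2.imwrite("pics/c.png",cv2.resize(w["frame"],(800,600)))
print(w["eye"],w["orientation"],w["intrinsics"])
for n in ["case","tray","platen_face","spacer","heatsink","flux_pot","tweezers"]:
    for p in (s,w):
        a=models.place_of(p,n); print(n,[(px(p,x["at"]).round(1),onz(p,px(p,x["at"]),0.0 if n!="platen_face" else .105),round(x["confidence"],2)) for x in a[:4]])
print(r.sense(),r.pinch_z)
```

```text
[ 0.6235 -0.0666  0.3851] [[-1.     -0.0002 -0.0003]
 [-0.0003  0.9697  0.2444]
 [ 0.0002  0.2444 -0.9697]] [[346.1838   0.     277.9528]
 [  0.     346.1838 208.7173]
 [  0.       0.       1.    ]]
case [(array([317.4, 260.3]), array([ 0.5041, -0.2477,  0.    ]), 0.71)]
case []
tray [(array([257.1, 238.5]), array([ 0.4893, -0.0562,  0.    ]), 0.98)]
tray [(array([402.8, 139.8]), array([ 0.487 , -0.0472,  0.    ]), 0.87)]
platen_face [(array([214.3, 174.8]), array([0.5583, 0.1767, 0.105 ]), 0.76)]
platen_face []
spacer [(array([322.8, 254.7]), array([ 0.5356, -0.242 ,  0.    ]), 0.62), (array([319.1, 258.7]), array([ 0.5132, -0.2464,  0.    ]), 0.43), (array([315.4, 251.9]), array([ 0.5346, -0.2193,  0.    ]), 0.4)]
spacer []
heatsink [(array([322.8, 227.7]), array([ 0.6581, -0.1554,  0.    ]), 0.51)]
heatsink [(array([241.2,  32.3]), array([ 0.6608, -0.1545,  0.    ]), 0.62)]
flux_pot [(array([315.5, 310.6]), array([ 0.3332, -0.3659,  0.    ]), 0.93)]
flux_pot []
tweezers [(array([286.5, 216.5]), array([ 0.6463, -0.0323,  0.    ]), 0.67), (array([319.6, 253.1]), array([ 0.5368, -0.231 ,  0.    ]), 0.34)]
tweezers [(array([250.2, 151.4]), array([ 0.654 , -0.0346,  0.    ]), 0.78)]
{'time_s': 1.3, 'joints': array([ 14.8178,  22.0408,   0.4528,  -0.0006, -68.4121, -14.8179]), 'joint_velocities': array([-0.0007, -0.1123,  0.0348, -0.05  , -0.0162, -0.0107]), 'effort': array([  0.    , -39.047 ,  18.763 ,   4.2243,   0.0154,  -0.    ]), 'tcp_pos': array([0.625 , 0.    , 0.1948]), 'ee_rot': array([[-0., -1., -0.],
       [-1.,  0.,  0.],
       [-0.,  0., -1.]]), 'wrist_force': array([ 0.0668, -0.4661,  0.9163]), 'moment': array([ 0.052 , -0.0113,  0.0156]), 'gripper_force': 0.0, 'gripper_width': 1.0010522371490354} 0.0187
```

apply_moves([
  [[0,0.04,0],0],
  [[0,0.04,0],0],
  [[0,0.04,0],0],
  [[0,0.04,0],0],
  [[0,0.04,0],0],
])

```text
time_s: 1.72
tcp_pos: [0.4232, -0.0003, 0.1945]
ee_rot: [[-0.0, -1.0, -0.0], [-1.0, 0.0, -0.0], [0.0, 0.0, -1.0]]
wrist_force: [-0.2, -0.1, 0.4]
gripper_width: 1.003
gripper_force: 0.0
```

apply_moves([
  [[0,0.04,0],0],
  [[0,0.04,0],0],
  [[0,0.04,0],0],
  [[0,0.04,0],0],
  [[0,0.04,0],0],
])

```text
time_s: 2.13
tcp_pos: [0.2236, -0.001, 0.1945]
ee_rot: [[-0.004, -1.0, -0.0], [-1.0, 0.004, -0.0], [0.0, 0.0, -1.0]]
wrist_force: [-1.6, 2.6, 2.5]
gripper_width: 0.998
gripper_force: 0.0
```

View pics/c.png

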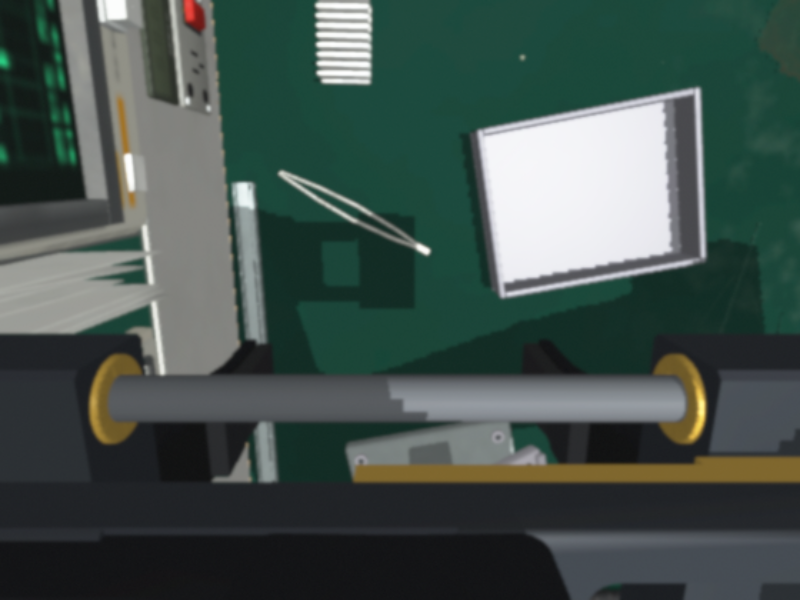

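Run:
```python
from h import *
s=r.sense();print(s['joints'],s['tcp_pos'],s['ee_rot'])
```

```text
[ 4.53437712e+01 -2.51606269e+01 -4.50045070e+01  2.23775710e-04
 -7.01809709e+01 -4.55751696e+01] [ 0.22362499 -0.00103661  0.19445703] [[-4.03728021e-03 -9.99991804e-01 -3.02235877e-04]
 [-9.99991801e-01  4.03737423e-03 -3.11112291e-04]
 [ 3.12329981e-04  3.00977351e-04 -9.99999906e-01]]
```

apply_moves([
  [[0,0,0.04],0],
  [[0,0,0.04],0],
  [[0,0.01,0.04],0],
  [[0,0.02,0.01],0],
  [[0,0.02,0],0],
])

```text
time_s: 2.55
tcp_pos: [0.1873, 0.0006, 0.0814]
ee_rot: [[-0.001, -1.0, -0.021], [-1.0, 0.001, 0.004], [-0.004, 0.021, -1.0]]
wrist_force: [-1.1, 1.5, 0.4]
gripper_width: 0.998
gripper_force: 0.0
```

Run:
```python
from h import *
s=r.sense();print(s['joints'],s['tcp_pos'],s['ee_rot'])
```

```text
[ 54.99113784 -22.41356136 -61.1755387   -1.44752462 -51.76531866
 -54.15901769] [0.18734832 0.00058163 0.08141161] [[-0.00124646 -0.99976932 -0.02144187]
 [-0.99999143  0.0011615   0.0039744 ]
 [-0.00394858  0.02144664 -0.9997622 ]]
```

apply_moves([
  [[0,0.02,0],0],
  [[0,0.02,0],0],
  [[0,0.02,0],0],
])

```text
time_s: 2.8
tcp_pos: [0.1492, 0.0009, 0.101]
ee_rot: [[-0.005, -0.999, -0.037], [-1.0, 0.005, 0.012], [-0.012, 0.037, -0.999]]
wrist_force: [-0.5, 1.0, 0.6]
gripper_width: 1.0
gripper_force: 0.0
```

apply_moves([
  [[0,0,0.02],0],
  [[0,0,0.02],0],
])

```text
time_s: 2.97
tcp_pos: [0.1621, 0.0169, 0.0898]
ee_rot: [[0.064, -0.997, -0.037], [-0.996, -0.066, 0.056], [-0.058, 0.033, -0.998]]
wrist_force: [-0.3, 0.2, -0.5]
gripper_width: 1.002
gripper_force: 0.0
```

Run:
```python
from h import *
s=r.sense();print(s['joints'],s['tcp_pos'],s['ee_rot'])
```

```text
[ 65.46516816 -30.51552281 -61.11645772  -3.86136859 -57.40849622
 -59.69378989] [0.16211898 0.0168799  0.08976436] [[ 0.06428429 -0.99725333 -0.03678747]
 [-0.99622548 -0.06628546  0.05604483]
 [-0.05832937  0.03304582 -0.9977503 ]]
```

apply_moves([
  [[0.01,-0.02,-0.03],0],
  [[0.02,-0.02,-0.03],0],
  [[0.033,-0.005,-0.02],0],
  [[0.033,0,-0.02],0],
  [[0.033,0,-0.02],0],
])

```text
time_s: 3.38
tcp_pos: [0.1981, -0.1018, 0.1766]
ee_rot: [[0.002, -0.999, -0.053], [-1.0, -0.003, 0.015], [-0.015, 0.053, -0.998]]
wrist_force: [1.3, 0.6, -0.3]
gripper_width: 1.0
gripper_force: 0.0
```

apply_moves([
  [[0.033,0,-0.02],0],
  [[0.033,0,-0.02],0],
  [[0.033,0,-0.02],0],
  [[0.033,0,-0.02],0],
  [[0.033,0,-0.02],0],
])

```text
time_s: 3.8
tcp_pos: [0.2028, -0.2674, 0.273]
ee_rot: [[-0.002, -0.999, -0.054], [-1.0, 0.001, 0.014], [-0.014, 0.054, -0.998]]
wrist_force: [1.2, 1.1, 0.2]
gripper_width: 1.002
gripper_force: 0.0
```

apply_moves([
  [[0.033,0,-0.02],0],
  [[0.033,0,-0.02],0],
  [[0.033,0,-0.02],0],
  [[0.033,0,-0.02],0],
  [[0.033,0,-0.02],0],
])

```text
time_s: 4.22
tcp_pos: [0.2085, -0.4335, 0.3702]
ee_rot: [[-0.001, -0.998, -0.055], [-1.0, 0.0, 0.014], [-0.014, 0.055, -0.998]]
wrist_force: [0.7, -1.1, 0.5]
gripper_width: 0.999
gripper_force: 0.0
```

Run:
```python
from h import *
s=r.sense();print(s['joints'],s['tcp_pos'],s['ee_rot'])
```

```text
[-43.72818874   4.63318699   1.34552688   1.60499418 -89.57556927
  43.64382909] [ 0.20851363 -0.43346263  0.37021888] [[-9.59862521e-04 -9.98461526e-01 -5.54405963e-02]
 [-9.99898110e-01  1.68675372e-04  1.42738156e-02]
 [-1.42425043e-02  5.54486483e-02 -9.98359954e-01]]
```

apply_moves([
  [[0.027,-0.028,-0.012],0],
  [[0.027,-0.028,-0.012],0],
  [[0.027,-0.028,-0.012],0],
  [[0.027,-0.028,-0.012],0],
  [[0.027,-0.028,-0.012],0],
])

```text
time_s: 4.63
tcp_pos: [0.3531, -0.5686, 0.42]
ee_rot: [[-0.0, -0.998, -0.055], [-1.0, -0.0, 0.014], [-0.014, 0.055, -0.998]]
wrist_force: [0.4, -2.1, 1.4]
gripper_width: 1.001
gripper_force: 0.0
```

apply_moves([
  [[0.024,-0.025,-0.02],0],
  [[0.024,-0.025,-0.02],0],
  [[0.024,-0.025,-0.02],0],
  [[0.024,-0.025,-0.02],0],
])

```text
time_s: 4.97
tcp_pos: [0.4226, -0.6292, 0.4628]
ee_rot: [[-0.0, -0.999, -0.049], [-1.0, 0.0, 0.0], [-0.0, 0.049, -0.999]]
wrist_force: [1.1, -1.6, 1.1]
gripper_width: 1.004
gripper_force: 0.0
```

Run:
```python
from h import *
s=r.sense();print(s['joints'],s['tcp_pos'],s['ee_rot'])
```

```text
[ -43.0949076    45.81458181   79.98384702    2.34864544 -126.18586004
   44.43505031] [ 0.42263495 -0.6292181   0.46277582] [[-2.35077880e-04 -9.98819696e-01 -4.85711843e-02]
 [-9.99999963e-01  2.28099293e-04  1.49220266e-04]
 [-1.37965088e-04  4.85712176e-02 -9.98819712e-01]]
```

apply_moves([
  [[-0.037,-0.005,0.013],0],
  [[-0.037,-0.005,0.013],0],
  [[-0.037,-0.005,0.013],0],
  [[-0.037,-0.005,0.013],0],
  [[-0.037,-0.005,0.013],0],
])

```text
time_s: 5.38
tcp_pos: [0.4442, -0.4747, 0.4094]
ee_rot: [[0.0, -0.999, -0.05], [-1.0, -0.0, 0.001], [-0.001, 0.05, -0.999]]
wrist_force: [1.2, 0.1, 1.8]
gripper_width: 0.998
gripper_force: 0.0
```

apply_moves([
  [[-0.037,-0.005,0.013],0],
  [[-0.037,-0.005,0.013],0],
  [[-0.037,-0.005,0.013],0],
  [[-0.037,-0.005,0.013],0],
  [[-0.037,-0.005,0.013],0],
])

```text
time_s: 5.8
tcp_pos: [0.4656, -0.289, 0.3442]
ee_rot: [[0.001, -0.999, -0.049], [-1.0, -0.001, 0.001], [-0.001, 0.049, -0.999]]
wrist_force: [-0.1, 0.0, 0.1]
gripper_width: 1.003
gripper_force: 0.0
```

apply_moves([
  [[-0.037,-0.005,0.013],0],
  [[-0.037,-0.005,0.013],0],
  [[-0.037,-0.005,0.013],0],
  [[-0.037,-0.005,0.013],0],
])

```text
time_s: 6.13
tcp_pos: [0.483, -0.141, 0.2916]
ee_rot: [[0.001, -0.999, -0.049], [-1.0, -0.001, 0.001], [-0.001, 0.049, -0.999]]
wrist_force: [0.7, -0.0, -0.4]
gripper_width: 0.995
gripper_force: 0.0
```

Run:
```python
from h import *
np.set_printoptions(precision=4,suppress=True)
s=r.sense();print(s['tcp_pos'],s['ee_rot'])
w=imaging.capture("wrist");cv2.imwrite("pics/d.png",cv2.resize(w["frame"],(800,600)))
for n in ["case","tray","spacer"]:
    a=models.place_of(w,n); print(n,[(px(w,x["at"]).round(1),onz(w,px(w,x["at"]),0.011 if n=='spacer' else 0),round(x["confidence"],2)) for x in a[:4]])
a=models.cut_out(w,"case")
if a:
    m=a[0]["region"];c=max(cv2.findContours(m.astype(np.uint8),0,2)[0],key=cv2.contourArea);print(a[0]["confidence"],cv2.approxPolyDP(c,5,True).reshape(-1,2).tolist())
np.save("w.npy",w,allow_pickle=True)
```

```text
[ 0.483  -0.141   0.2916] [[ 0.001  -0.9988 -0.0486]
 [-1.     -0.0011  0.0012]
 [-0.0012  0.0486 -0.9988]]
case []
tray [(array([266.2, 236.5]), array([ 0.4842, -0.044 ,  0.    ]), 0.84)]
spacer [(array([259.3,  86.4]), array([ 0.4919, -0.251 ,  0.011 ]), 0.75), (array([243.9,  93.4]), array([ 0.5118, -0.2424,  0.011 ]), 0.66), (array([229., 113.]), array([ 0.5317, -0.218 ,  0.011 ]), 0.58)]
0.67 [[273, 48], [194, 90], [196, 120], [207, 120], [217, 132], [289, 94]]
```

View pics/d.png

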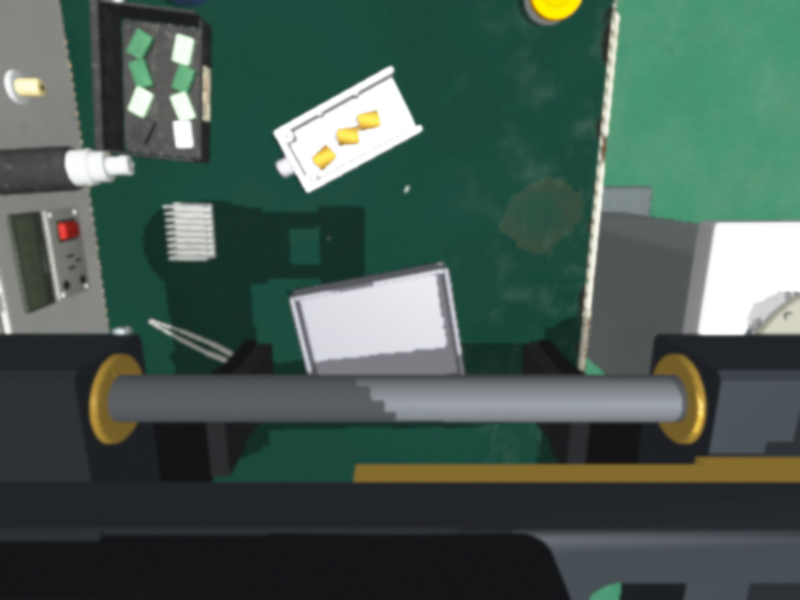

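Run:
```python
from h import *
np.set_printoptions(precision=4,suppress=True)
w=np.load("w.npy",allow_pickle=True).item()
C=[onz(w,u,.04) for u in [(273,48),(289,94),(194,90),(217,132)]]
for c in C: print(c)
o=(C[0]+C[1])/2;k=(C[2]+C[3])/2;print("len",np.linalg.norm(o-k),"w",np.linalg.norm(C[0]-C[1]),np.linalg.norm(C[2]-C[3]),"yaw",np.degrees(np.arctan2(*(k-o)[[1,0]])),"c",(o+k)/2)
a=models and None
for u in [(203,206),(313,185)]: print("tray",onz(w,u,.032))
s=imaging.capture("scene");d=imaging.capture("side")
for n in ["test_stage","platen_face"]:
  for p in (s,d):
    m=models.cut_out(p,n)
    if m and n=="test_stage":
        print(n,m[0]["confidence"],m[0]["extent"])
x=np.hstack([cv2.resize(s["frame"][140:220,180:250],(400,457)),cv2.resize(d["frame"][190:270,170:250],(400,400))[:400].copy() if 0 else cv2.resize(d["frame"][190:270,170:250],(400,457))])
cv2.imwrite("pics/e.png",x)
```

```text
[ 0.4752 -0.2913  0.04  ]
[ 0.4558 -0.2398  0.04  ]
[ 0.57   -0.2438  0.04  ]
[ 0.5447 -0.1946  0.04  ]
len 0.10290502832039641 w 0.055014631716209336 0.05532581384588519 yaw 26.75686269302903 c [ 0.5114 -0.2424  0.04  ]
tray [ 0.5681 -0.0987  0.032 ]
tray [ 0.4222 -0.1258  0.032 ]
test_stage 0.69 [0.3337, 0.3657, 0.1011, 0.1367]
test_stage 0.81 [0.3271, 0.4762, 0.1021, 0.1393]
```

View pics/e.png

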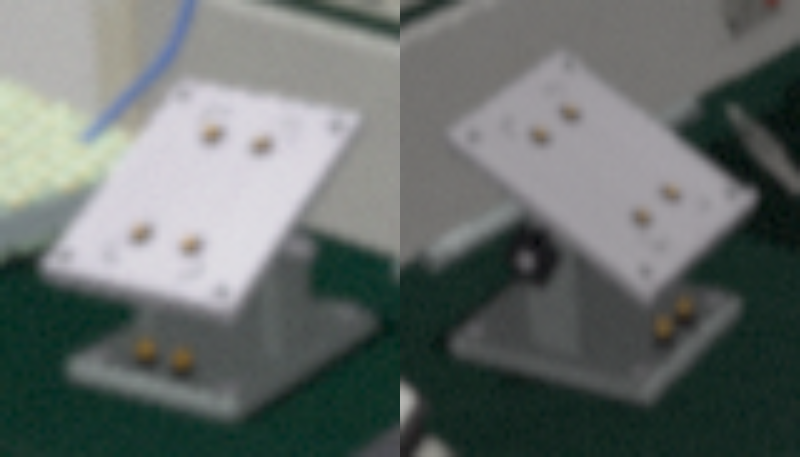

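```bash
cat > plat.py <<'E'
from h import *
from scipy.optimize import least_squares
from scipy.spatial.transform import Rotation as Ro
np.set_printoptions(precision=4,suppress=True)
s=imaging.capture("scene");d=imaging.capture("side")
S=lambda u:(180+u[0]/5.714,140+u[1]/5.7125); D=lambda u:(170+u[0]/5,190+u[1]/5.7125)
h=.0045
P=np.array([[38,16,h*1e3],[38,-16,h*1e3],[-38,16,h*1e3],[-38,-16,h*1e3],[75,60,0],[75,-60,0]])/1e3
us=np.array([S(u) for u in [(211,133),(261,145),(140,233),(190,244),(180,82),(362,115)]])
ud=np.array([D(u) for u in [(140,135),(170,113),(242,217),(271,192),(47,131),(167,52)]])
print([tri([(s,a),(d,b)]) for a,b in zip(us,ud)])
def R(v): return Ro.from_euler('ZY',[v[3],-v[4]]).as_matrix()
def f(v):
    X=P@R(v).T+v[:3]; return np.r_[(proj(s,X)-us).ravel(),(proj(d,X)-ud).ravel()]
o=least_squares(f,[.58,.19,.103,0,.4],loss='soft_l1');print(o.x,"yaw/slope deg",np.degrees(o.x[3:]),f(o.x).reshape(-1,2))
E
python3 plat.py; python3 -c "from station import r;print(r.sense()['time_s'])"
```

```text
[array([0.6074, 0.2161, 0.1174]), array([0.6139, 0.1843, 0.1166]), array([0.5411, 0.2033, 0.0831]), array([0.5471, 0.1716, 0.0834]), array([0.6318, 0.2646, 0.1303]), array([0.6525, 0.1463, 0.1307])]
[0.5786 0.194  0.0962 0.1835 0.4704] yaw/slope deg [10.5126 26.9522] [[-0.0673  0.3393]
 [-0.2908  0.0872]
 [-0.2356  0.3477]
 [-0.3619  0.4825]
 [ 0.3005 -0.2956]
 [ 0.2012  0.5197]
 [ 0.1329 -0.2957]
 [ 0.1975 -0.4513]
 [ 0.134  -0.1459]
 [ 0.079  -0.0762]
 [-0.4472  0.1416]
 [-1.119  -0.5897]]
6.7833
```

apply_moves([
  [[0.036,0,0.0],7.02],
  [[0.036,0,0.012],7.02],
  [[0.036,0,0.012],7.02],
  [[0,0,0.035],7.02],
  [[0,0,0.035],7.02],
])

```text
time_s: 7.2
tcp_pos: [0.4659, -0.2517, 0.1986]
ee_rot: [[-0.582, -0.812, -0.045], [-0.813, 0.582, 0.0], [0.026, 0.037, -0.999]]
wrist_force: [1.2, 1.3, -1.8]
gripper_width: 1.0
gripper_force: 0.0
```

apply_moves([
  [[0,0,0.035],7.02],
  [[0,0,0.035],7.02],
  [[0,0,0.02],7.02],
  [[0,0,0],7.02],
  [[0,0,0],0],
])

```text
time_s: 7.62
tcp_pos: [0.46, -0.2494, 0.107]
ee_rot: [[-0.892, -0.449, -0.053], [-0.45, 0.893, 0.002], [0.047, 0.026, -0.999]]
wrist_force: [0.3, 0.4, 0.3]
gripper_width: 1.008
gripper_force: 0.0
```

```bash
cat > go.py <<'E'
import sys; from h import *
np.set_printoptions(precision=4,suppress=True)
def to(t):
    s=r.sense();R=np.array(s['ee_rot']);print("tool shift",R.T@(np.array(t)-s['tcp_pos']),"yawx",np.degrees(np.arctan2(R[1,0],R[0,0])),"z",R[:,2],s['tcp_pos'],s['wrist_force'],s['moment'],s['gripper_width'],s['time_s'])
if __name__=="__main__": to([float(a) for a in sys.argv[1:4]])
E
python3 go.py .4868 -.2541 .0113
```

```text
tool shift [-0.0263 -0.0187  0.0941] yawx -153.23384173854924 z [-0.0532  0.0018 -0.9986] [ 0.46   -0.2494  0.107 ] [0.2536 0.3959 0.2928] [-0.0515 -0.2308  0.0237] 1.0082241814281239 7.6167
```

apply_moves([
  [[-0.0263,-0.0187,0],0],
  [[0,0,0.035],0],
  [[0,0,0.035],0],
  [[0,0,0.024],0],
  [[0,0,0],0],
])

```text
time_s: 8.03
tcp_pos: [0.4849, -0.2532, 0.0091]
ee_rot: [[-0.89, -0.453, -0.058], [-0.454, 0.891, 0.004], [0.05, 0.03, -0.998]]
wrist_force: [-0.6, -0.4, -0.4]
gripper_width: 0.999
gripper_force: 0.0
```

```bash
python3 go.py .4868 -.2541 .0113
python3 - <<'E'
from h import *
s=imaging.capture("scene");w=imaging.capture("wrist")
x=cv2.resize(s["frame"][190:310,250:410],(640,480));cv2.imwrite("pics/f.png",np.hstack([x[:, :440],cv2.resize(w["frame"],(360,480))]))
E
```

```text
tool shift [-0.0011 -0.0016 -0.0023] yawx -152.9860309651868 z [-0.0581  0.0038 -0.9983] [ 0.4849 -0.2532  0.0091] [-0.5568 -0.4285 -0.4324] [ 0.0511 -0.0591  0.049 ] 0.999078086199912 8.0333
```

View pics/f.png

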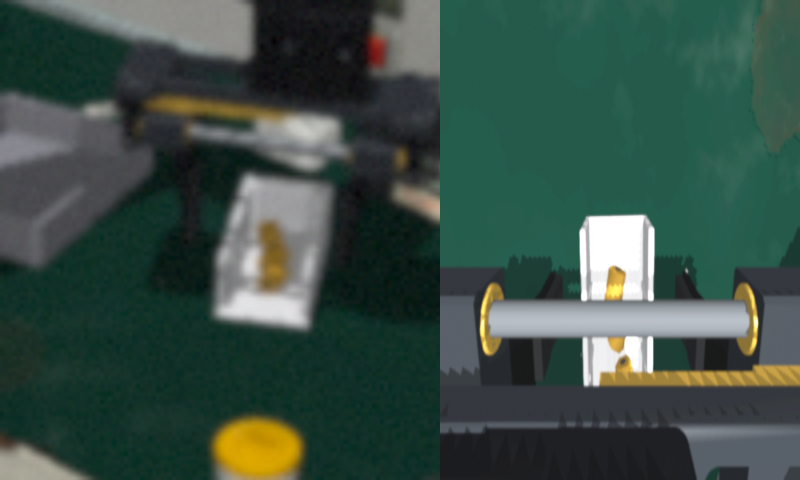

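apply_moves([
  [[0,0,0],0],
  [[0,0,0],0],
  [[0,0,0],0],
  [[0,0,0],0],
  [[0,0,0],0],
], hand=0.04)

```text
time_s: 8.55
tcp_pos: [0.4889, -0.254, 0.0141]
ee_rot: [[-0.891, -0.452, -0.048], [-0.453, 0.892, 0.001], [0.042, 0.022, -0.999]]
wrist_force: [0.9, 0.1, -0.9]
gripper_width: 0.707
gripper_force: 0.0
```

apply_moves([
  [[0,0,-0.004],0],
  [[0,0,-0.01],0],
  [[0,0,-0.015],0],
  [[0,0,-0.02],0],
  [[0,0,0],0],
])

```text
time_s: 8.97
tcp_pos: [0.494, -0.255, 0.0667]
ee_rot: [[-0.89, -0.453, -0.042], [-0.453, 0.891, -0.002], [0.038, 0.017, -0.999]]
wrist_force: [0.5, -0.7, 1.3]
gripper_width: 0.468
gripper_force: 0.0
```

Run:
```python
from h import *
np.set_printoptions(precision=4,suppress=True)
q=r.sense();print(q['tcp_pos'],q['ee_rot'],q['moment'],q['wrist_force'])
w=imaging.capture("wrist");s=imaging.capture("scene")
x=cv2.resize(s["frame"][170:290,250:390],(560,480));cv2.imwrite("pics/g.png",np.hstack([x[:, 40:480],cv2.resize(w["frame"],(360,480))]))
np.save("w.npy",w,allow_pickle=True)
```

```text
[ 0.494  -0.255   0.0667] [[-0.8905 -0.4531 -0.0415]
 [-0.4534  0.8913 -0.0019]
 [ 0.0378  0.0172 -0.9991]] [-0.0335 -0.2689 -0.0067] [ 0.4957 -0.7015  1.2509]
```

View pics/g.png

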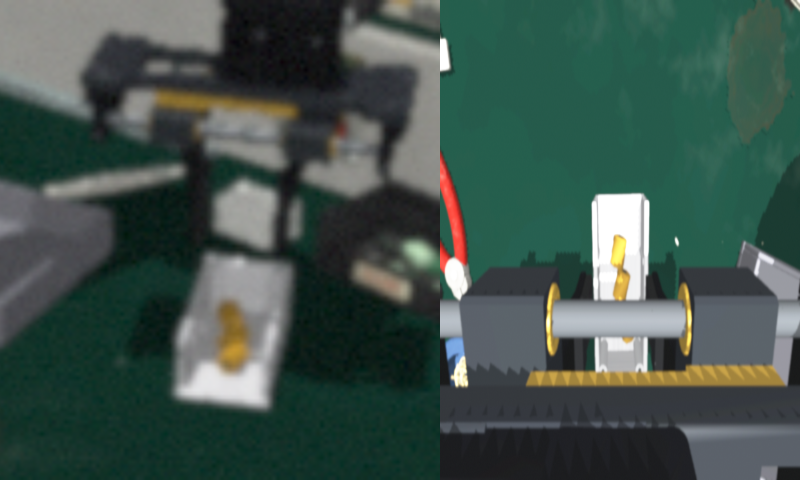

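apply_moves([
  [[0,0,0],0],
  [[0,0,0],0],
  [[0,0,0],0],
  [[0,0,0],0],
  [[0,0,0],0],
], hand=0.087)

```text
time_s: 9.48
tcp_pos: [0.4905, -0.2539, 0.0616]
ee_rot: [[-0.891, -0.452, -0.051], [-0.452, 0.892, 0.001], [0.044, 0.024, -0.999]]
wrist_force: [-0.2, -0.0, 0.9]
gripper_width: 0.756
gripper_force: 0.0
```

```bash
python3 go.py .488 -.2541 .0113
```

```text
tool shift [ 0.0001 -0.0003  0.0504] yawx -153.08726366841657 z [-0.0506  0.0014 -0.9987] [ 0.4905 -0.2539  0.0616] [-0.174  -0.0056  0.9167] [-0.0041 -0.1951 -0.0047] 0.7559838959637427 9.4833
```

apply_moves([
  [[0,0,0],0],
  [[0,0,0.01],0],
  [[0,0,0.02],0],
  [[0,0,0.018],0],
])

```text
time_s: 9.82
tcp_pos: [0.4885, -0.2539, 0.0133]
ee_rot: [[-0.891, -0.451, -0.048], [-0.452, 0.892, 0.001], [0.043, 0.023, -0.999]]
wrist_force: [-0.3, 0.2, -0.0]
gripper_width: 0.978
gripper_force: 0.0
```

apply_moves([
  [[0,0,0],0],
  [[0,0,0],0],
  [[0,0,0],0],
  [[0,0,0],0],
  [[0,0,0],0],
], hand=0.04)

```text
time_s: 10.23
tcp_pos: [0.4893, -0.2541, 0.0152]
ee_rot: [[-0.891, -0.452, -0.047], [-0.452, 0.892, 0.001], [0.042, 0.022, -0.999]]
wrist_force: [-0.1, -0.2, -0.5]
gripper_width: 0.704
gripper_force: 0.0
```

apply_moves([
  [[0,0,0],0],
  [[0,0,0],0],
  [[0,0,0],0],
])

```text
time_s: 10.48
tcp_pos: [0.4886, -0.2539, 0.0145]
ee_rot: [[-0.891, -0.452, -0.049], [-0.452, 0.892, 0.001], [0.043, 0.023, -0.999]]
wrist_force: [0.4, 0.0, -0.5]
gripper_width: 0.501
gripper_force: 0.0
```

Run:
```python
from h import *
np.set_printoptions(precision=4,suppress=True)
s=imaging.capture("scene");d=imaging.capture("side");w=imaging.capture("wrist")
q=r.sense();t=np.array(q['tcp_pos']);print(t,q['gripper_width'],q['gripper_force'],q['time_s'])
o=[]
for n,p in (("s",s),("d",d),("w",w)):
    a=models.place_of(p,"case");b=models.cut_out(p,"case")
    print(n,"tcp px",proj(p,t),[(px(p,x["at"]).round(1),round(x["confidence"],2),onz(p,px(p,x["at"]),0)) for x in a[:2]],[(np.array(x["extent"])*[560,420,560,420],round(x["confidence"],2)) for x in b[:1]])
x=cv2.resize(s["frame"][190:310,250:390],(560,480));y=cv2.resize(w["frame"],(400,300))
cv2.imwrite("pics/i.png",np.hstack([x[:, :400],np.vstack([y,np.zeros((180,400,3),np.uint8)])]))
```

```text
[ 0.4884 -0.2539  0.0143] 0.47117074751101023 0.0 10.6333
s tcp px [[315.9888 258.758 ]] [(array([317. , 260.7]), 0.95, array([ 0.502, -0.248,  0.   ]))] [(array([301.392, 237.006,  33.376,  36.498]), 0.64)]
d tcp px [[316.5054 202.6852]] [(array([310.5, 207.7]), 0.77, array([ 0.4995, -0.2313,  0.    ]))] [(array([290.528, 194.208,  36.288,  17.598]), 0.76)]
w tcp px [[277.1013 241.8414]] [] [(array([217.616, 186.9  , 114.912, 138.39 ]), 0.58)]
```

View pics/i.png

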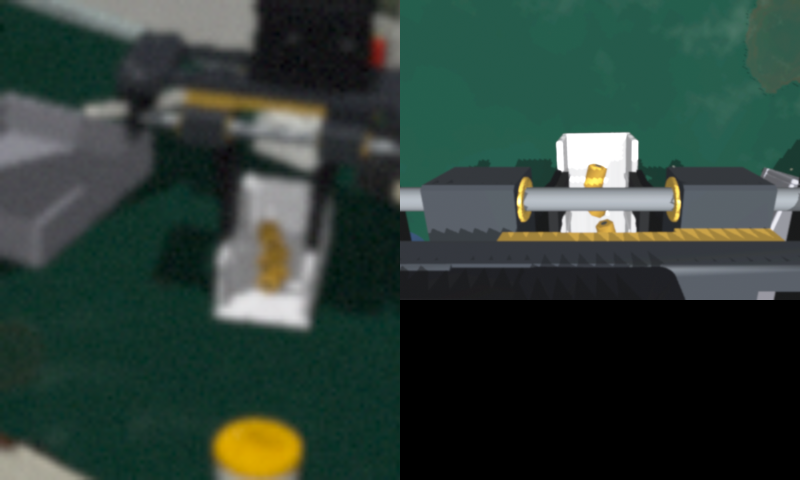

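apply_moves([
  [[0,0,0],0],
  [[0,0,0],0],
])

```text
time_s: 11.1
tcp_pos: [0.4884, -0.2539, 0.0141]
ee_rot: [[-0.891, -0.452, -0.05], [-0.452, 0.892, 0.001], [0.044, 0.023, -0.999]]
wrist_force: [-0.2, 0.8, -0.6]
gripper_width: 0.461
gripper_force: 0.0
```

apply_moves([
  [[0,0,0],0],
  [[0,0,0],0],
], hand=0.02)

```text
time_s: 11.27
tcp_pos: [0.4884, -0.2539, 0.0141]
ee_rot: [[-0.891, -0.452, -0.05], [-0.452, 0.892, 0.001], [0.044, 0.023, -0.999]]
wrist_force: [0.2, -0.5, -0.0]
gripper_width: 0.379
gripper_force: 0.0
```

apply_moves([
  [[0,0,0],0],
  [[0,0,0],0],
  [[0,0,0],0],
])

```text
time_s: 11.52
tcp_pos: [0.4884, -0.2539, 0.0142]
ee_rot: [[-0.891, -0.452, -0.05], [-0.452, 0.892, 0.001], [0.044, 0.023, -0.999]]
wrist_force: [-0.4, -0.2, 0.1]
gripper_width: 0.248
gripper_force: 0.0
```

Run:
```python
from h import *
np.set_printoptions(precision=4,suppress=True)
s=imaging.capture("scene");d=imaging.capture("side");w=imaging.capture("wrist")
q=r.sense();t=np.array(q['tcp_pos']);R=np.array(q['ee_rot']);print(t,q['gripper_width'],q['gripper_force'],q['time_s'],r.pinch_z)
for n,p in (("s",s),("d",d),("w",w)):
    f=p["frame"].copy()
    for yy in (-.028,.028):
        a=proj(p,t+R@[0,yy,0])[0];b=proj(p,t+R@[0,yy,-.06])[0]
        cv2.line(f,tuple(int(v) for v in a),tuple(int(v) for v in b),(0,0,255),1)
    p["v"]=f
x=cv2.resize(s["v"][190:310,260:380],(400,400),interpolation=2);y=cv2.resize(d["v"][150:250,265:365],(400,400),interpolation=2)
cv2.imwrite("pics/j.png",np.vstack([np.hstack([x,y]),np.hstack([cv2.resize(w["v"][120:320,140:420],(280,200)),np.zeros((200,520,3),np.uint8)])]))
```

```text
[ 0.4884 -0.2539  0.0141] 0.23464058380787398 0.0 11.6667 0.0187
```

View pics/j.png

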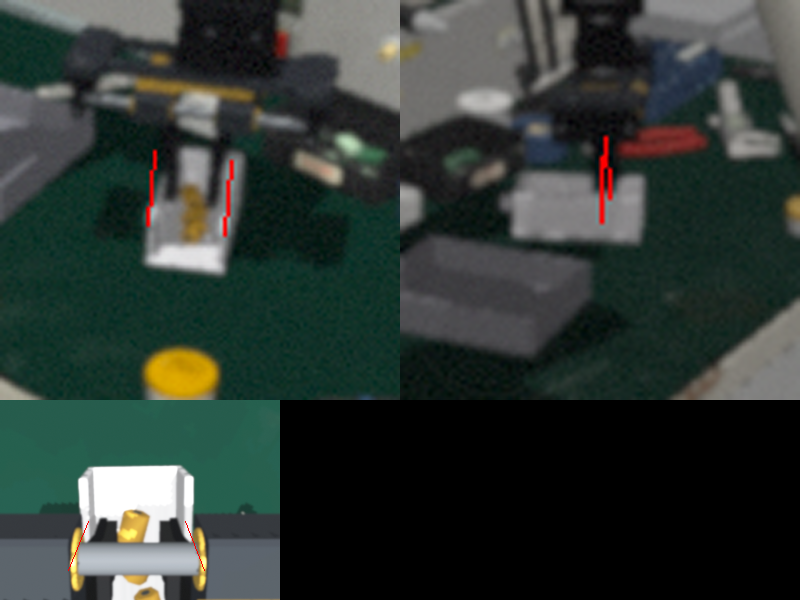

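apply_moves([
  [[0,0,0],0],
  [[0,0,0],0],
  [[0,0,0],0],
  [[0,0,0],0],
  [[0,0,0],0],
], hand=0.087)

```text
time_s: 12.08
tcp_pos: [0.4884, -0.2539, 0.0142]
ee_rot: [[-0.891, -0.452, -0.05], [-0.452, 0.892, 0.001], [0.044, 0.023, -0.999]]
wrist_force: [0.1, -0.4, -0.8]
gripper_width: 0.528
gripper_force: 0.0
```

apply_moves([
  [[0,0,0],0],
  [[0,0,0],0],
  [[0,0,0],0],
  [[0,0,0],0],
  [[0,0,0],0],
])

```text
time_s: 12.5
tcp_pos: [0.4884, -0.2539, 0.0141]
ee_rot: [[-0.891, -0.452, -0.05], [-0.452, 0.892, 0.001], [0.044, 0.023, -0.999]]
wrist_force: [-1.1, 0.4, 0.1]
gripper_width: 0.907
gripper_force: 0.0
```

apply_moves([
  [[0,0,0.005],0],
  [[0,0,0.005],0],
  [[0,0,0.004],0],
  [[0,0,0],0],
])

```text
time_s: 12.83
tcp_pos: [0.4867, -0.2536, -0.0011]
ee_rot: [[-0.891, -0.451, -0.052], [-0.452, 0.892, 0.002], [0.046, 0.025, -0.999]]
wrist_force: [-1.2, -0.7, 0.8]
gripper_width: 0.994
gripper_force: 0.0
```

apply_moves([
  [[0,0,0.003],0],
  [[0,0,0.003],0],
  [[0,0,0],0],
])

```text
time_s: 13.08
tcp_pos: [0.4869, -0.2538, -0.0065]
ee_rot: [[-0.891, -0.451, -0.051], [-0.452, 0.892, 0.001], [0.045, 0.024, -0.999]]
wrist_force: [0.8, 0.2, -0.4]
gripper_width: 0.998
gripper_force: 0.0
```

apply_moves([
  [[0,0,0.003],0],
  [[0,0,0.003],0],
  [[0,0,0],0],
])

```text
time_s: 13.33
tcp_pos: [0.4866, -0.2537, -0.0124]
ee_rot: [[-0.891, -0.451, -0.051], [-0.452, 0.892, 0.002], [0.044, 0.024, -0.999]]
wrist_force: [-0.0, -0.6, -0.1]
gripper_width: 1.001
gripper_force: 0.0
```

apply_moves([
  [[0,0,0.003],0],
  [[0,0,0.003],0],
  [[0,0,0],0],
])

```text
time_s: 13.58
tcp_pos: [0.4863, -0.2537, -0.0185]
ee_rot: [[-0.891, -0.451, -0.051], [-0.452, 0.892, 0.002], [0.045, 0.024, -0.999]]
wrist_force: [0.1, -0.9, -0.2]
gripper_width: 1.001
gripper_force: 0.0
```

apply_moves([
  [[0,0,0.003],0],
  [[0,0,0],0],
])

```text
time_s: 13.75
tcp_pos: [0.4863, -0.2538, -0.0213]
ee_rot: [[-0.891, -0.451, -0.05], [-0.452, 0.892, 0.001], [0.044, 0.024, -0.999]]
wrist_force: [-0.3, -0.2, 0.1]
gripper_width: 0.998
gripper_force: 0.0
```

apply_moves([
  [[0,0,0.003],0],
  [[0,0,0],0],
])

```text
time_s: 13.92
tcp_pos: [0.4862, -0.2537, -0.0243]
ee_rot: [[-0.891, -0.451, -0.05], [-0.452, 0.892, 0.001], [0.044, 0.024, -0.999]]
wrist_force: [-0.4, 0.2, -0.4]
gripper_width: 1.005
gripper_force: 0.0
```

apply_moves([
  [[0,0,0.002],0],
  [[0,0,0],0],
])

```text
time_s: 14.08
tcp_pos: [0.4866, -0.2539, -0.0258]
ee_rot: [[-0.891, -0.452, -0.049], [-0.452, 0.892, 0.001], [0.043, 0.023, -0.999]]
wrist_force: [-0.5, 0.7, 0.7]
gripper_width: 1.002
gripper_force: 0.2
```

Run:
```python
from h import *
np.set_printoptions(precision=4,suppress=True)
s=imaging.capture("scene");d=imaging.capture("side")
q=r.sense();t=np.array(q['tcp_pos']);R=np.array(q['ee_rot']);print(t,q['wrist_force'],q['time_s'])
for n,p in (("s",s),("d",d)):
    f=p["frame"].copy()
    for yy in (-.05,.05):
        a=proj(p,t+R@[0,yy,0])[0];b=proj(p,t+R@[0,yy,-.03])[0]
        cv2.line(f,tuple(int(v) for v in a),tuple(int(v) for v in b),(0,0,255),1)
    p["v"]=f
x=cv2.resize(s["v"][190:310,260:380],(400,400),interpolation=2);y=cv2.resize(d["v"][150:250,265:365],(400,400),interpolation=2)
cv2.imwrite("pics/k.png",np.hstack([x,y]))
```

```text
[ 0.4865 -0.2539 -0.0258] [ 0.2912  0.1414 -0.0012] 14.1833
```

View pics/k.png

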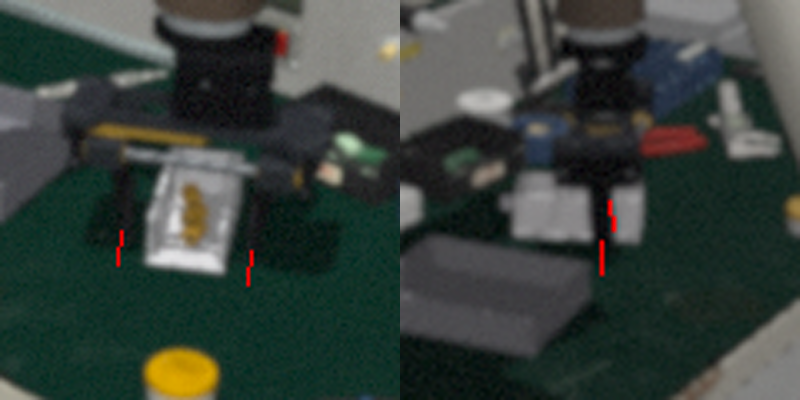

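apply_moves([
  [[0,0,-0.006],0],
  [[0,0,-0.005],0],
  [[0,0,0],0],
  [[0,0,0],0],
  [[0,0,0],0],
], hand=0.04)

```text
time_s: 14.6
tcp_pos: [0.487, -0.2538, -0.0146]
ee_rot: [[-0.891, -0.451, -0.049], [-0.452, 0.892, 0.001], [0.043, 0.023, -0.999]]
wrist_force: [0.1, -0.7, 1.0]
gripper_width: 0.711
gripper_force: 0.0
```

apply_moves([
  [[0,0,0],0],
  [[0,0,0],0],
  [[0,0,0],0],
])

```text
time_s: 14.85
tcp_pos: [0.4869, -0.2539, -0.0147]
ee_rot: [[-0.891, -0.452, -0.05], [-0.452, 0.892, 0.001], [0.044, 0.023, -0.999]]
wrist_force: [-0.5, -0.3, 1.2]
gripper_width: 0.645
gripper_force: 29.9
```

```bash
python3 go.py .4868 -.2541 .0113
```

```text
tool shift [ 0.0013  0.0005 -0.026 ] yawx -153.08835333622272 z [-0.0497  0.0011 -0.9988] [ 0.4869 -0.2539 -0.0147] [-0.5176 -0.3348  1.198 ] [-0.2358 -0.0222 -0.0261] 0.6453002567089066 14.85
```

apply_moves([
  [[0,0,-0.01],0],
  [[0,0,-0.02],5.5],
  [[0,0,-0.03],5.5],
  [[0,0,-0.03],5.4],
  [[0,0,0],0],
])

```text
time_s: 15.27
tcp_pos: [0.4955, -0.2553, 0.0811]
ee_rot: [[-0.983, -0.181, -0.039], [-0.181, 0.984, -0.003], [0.039, 0.004, -0.999]]
wrist_force: [1.6, -0.1, -1.5]
gripper_width: 0.643
gripper_force: 29.8
```

```bash
cat > cs.py <<'E'
from h import *
from scipy.optimize import minimize
np.set_printoptions(precision=4,suppress=True)
TIP=.026; PZ=.0187
B=np.array([[x,y,z] for x in(-.056,.056) for y in(-.028,.028) for z in(0,.04)])
def casepose(q,th,g,hh=.03):
    """case x = -tool x (closed end uphill/+x); pitched by th (open end down = +)"""
    R=np.array(q['ee_rot']);t=np.array(q['tcp_pos'])-R[:,2]*(TIP+PZ)
    Rc=np.c_[-R[:,0],R[:,1],-R[:,2]]
    c,s=np.cos(th),np.sin(th); Rp=np.array([[c,0,-s],[0,1,0],[s,0,c]])
    Rc=Rc@Rp; return Rc,t-Rc@[g,0,hh]
def fit(th0=0,g0=-.025,views=("side","scene"),fixg=None):
    P=[]
    for n in views:
        p=imaging.capture(n);m=models.cut_out(p,"case")
        if m: P.append((p,m[0]["region"],m[0]["confidence"]))
    q=r.sense()
    def cost(v):
        g=v[1] if fixg is None else fixg
        Rc,o=casepose(q,v[0],g);c=0
        for p,m,_ in P:
            h=cv2.convexHull(proj(p,B@Rc.T+o).astype(np.float32))
            k=np.zeros((1680,2240),np.uint8);cv2.fillConvexPoly(k,(h*4).astype(np.int32),1);k=cv2.resize(k*255,(560,420),interpolation=cv2.INTER_AREA)/255.
            c+=1-np.minimum(k,m).sum()/np.maximum(k,m).sum()
        return c/max(1,len(P))
    grid=[(cost((a,g0)),a) for a in np.radians(np.arange(-60,75,5))]
    a=min(grid)[1]
    o=minimize(cost,[a,g0],method="Nelder-Mead",options=dict(initial_simplex=[[a,g0],[a+.08,g0],[a,g0+.01]],maxiter=60))
    Rc,org=casepose(q,o.x[0],o.x[1] if fixg is None else fixg)
    print("views",[round(x[2],2) for x in P],"pitch rel tool",np.degrees(o.x[0]).round(1),"g",o.x[1].round(4),"cost",round(o.fun,3),"world pitch",np.degrees(np.arcsin(Rc[2,0])).round(1),"az",np.degrees(np.arctan2(Rc[1,0],Rc[0,0])).round(1),"origin",org)
    print("tcp",q['tcp_pos'],"z",q['ee_rot'][:,2],"F",q['wrist_force'],"M",q['moment'],q['time_s'])
    return Rc,org
if __name__=="__main__": fit()
E
python3 cs.py
```

```text
views [0.59, 0.84] pitch rel tool 4.1 g -0.0275 cost 0.381 world pitch 1.1 az 10.5 origin [ 0.5195 -0.248   0.0888]
tcp [ 0.4896 -0.2533  0.0736] z [-0.0531  0.0028 -0.9986] F [-0.0148  0.6854 -3.5324] M [-0.0117 -0.0756 -0.0212] 15.4667
```

apply_moves([
  [[-0.005,0.02,0],0],
  [[-0.012,0.036,0],0],
  [[-0.014,0.036,0],0],
  [[-0.014,0.036,0],0],
  [[-0.014,0.036,0],0],
])

```text
time_s: 15.88
tcp_pos: [0.5178, -0.0806, 0.072]
ee_rot: [[-0.982, -0.181, -0.054], [-0.181, 0.983, 0.001], [0.053, 0.011, -0.999]]
wrist_force: [0.6, 0.0, -3.2]
gripper_width: 0.643
gripper_force: 29.8
```

apply_moves([
  [[-0.014,0.028,0],0],
  [[-0.004,0.01,0],0],
  [[0,0,0],0],
  [[0,0,0],0],
])

```text
time_s: 16.22
tcp_pos: [0.529, -0.0411, 0.0719]
ee_rot: [[-0.982, -0.183, -0.054], [-0.183, 0.983, 0.001], [0.053, 0.01, -0.999]]
wrist_force: [0.0, 0.2, -3.6]
gripper_width: 0.643
gripper_force: 29.8
```

```bash
python3 go.py .530 -.0412 .035
python3 - <<'E'
from h import *
np.set_printoptions(precision=4,suppress=True)
s=imaging.capture("scene");d=imaging.capture("side")
a=[models.place_of(p,"tray") for p in (s,d)]
print([[(px(s,x["at"]),x["confidence"]) for x in b[:2]] for b in a])
if all(a): print(tri([(s,px(s,a[0][0]["at"])),(d,px(d,a[1][0]["at"]))]))
# fit tray from masks
from scipy.optimize import minimize
P=[(p,models.cut_out(p,"tray")) for p in (s,d)]
B=np.array([[x,y,z] for x in(-.075,.075) for y in(-.06,.06) for z in(0,.032)])
def cost(v):
    c,n=np.cos(v[2]),np.sin(v[2]);X=B@np.array([[c,-n,0],[n,c,0],[0,0,1]]).T+[v[0],v[1],0];t=0
    for p,m in P:
        if not m: continue
        h=cv2.convexHull(proj(p,X).astype(np.float32));k=np.zeros((1680,2240),np.uint8);cv2.fillConvexPoly(k,(h*4).astype(np.int32),1);k=cv2.resize(k*255,(560,420),interpolation=3)/255.
        m=m[0]["region"];t+=1-np.minimum(k,m).sum()/np.maximum(k,m).sum()
    return t
o=minimize(cost,[.485,-.05,.183],method="Nelder-Mead",options=dict(initial_simplex=[[.485,-.05,.183],[.495,-.05,.183],[.485,-.04,.183],[.485,-.05,.25]]));print(o.x,o.fun)
E
python3 cs.py
```

```text
tool shift [-0.0029 -0.0007  0.0367] yawx -169.4182447453926 z [-0.0535  0.0005 -0.9986] [ 0.529  -0.0411  0.0719] [ 0.0322  0.1785 -3.5823] [-0.1466 -0.112  -0.0098] 0.6431192613374224 16.2167
[[(array([255.472, 238.602]), 0.82), (array([403.48 , 274.386]), 0.34)], [(array([284.088, 228.606]), 0.68)]]
[ 0.4884 -0.0495 -0.0049]
[ 0.4812 -0.0495  0.2215] 1.0524728025524872
views [0.57, 0.66] pitch rel tool -2.6 g -0.0256 cost 0.311 world pitch -5.4 az 10.5 origin [ 0.5547 -0.0374  0.0858]
tcp [ 0.5303 -0.0418  0.0735] z [-0.0495  0.0012 -0.9988] F [-0.3007 -0.3155 -3.1838] M [-0.1093 -0.1573 -0.008 ] 16.7167
```

apply_moves([
  [[0,0,0.018],0],
  [[0,0,0.018],0],
  [[0,0,0.01],0],
  [[0,0,0.006],0],
  [[0,0,0],0],
])

```text
time_s: 17.13
tcp_pos: [0.5268, -0.0415, 0.0203]
ee_rot: [[-0.982, -0.182, -0.052], [-0.182, 0.983, 0.001], [0.051, 0.01, -0.999]]
wrist_force: [-0.2, -0.0, -4.0]
gripper_width: 0.64
gripper_force: 29.8
```

apply_moves([
  [[0,0,0.003],0],
  [[0.001,0,0.003],0],
  [[0,0,0],0],
])

```text
time_s: 17.38
tcp_pos: [0.5281, -0.0414, 0.0169]
ee_rot: [[-0.982, -0.183, -0.046], [-0.183, 0.983, 0.001], [0.045, 0.01, -0.999]]
wrist_force: [0.4, -0.3, 0.6]
gripper_width: 0.645
gripper_force: 29.9
```

apply_moves([
  [[0.0025,0,0.0025],0],
  [[0.0025,0,0.0025],0],
  [[0,0,0],0],
])

```text
time_s: 17.63
tcp_pos: [0.5259, -0.042, 0.0137]
ee_rot: [[-0.982, -0.184, -0.039], [-0.184, 0.983, 0.002], [0.038, 0.009, -0.999]]
wrist_force: [2.1, -1.4, 6.6]
gripper_width: 0.641
gripper_force: 30.0
```

apply_moves([
  [[0.002,0,0.003],0],
  [[0.002,0,0.003],0],
  [[0,0,0],0],
])

```text
time_s: 17.88
tcp_pos: [0.522, -0.0426, 0.0079]
ee_rot: [[-0.982, -0.184, -0.038], [-0.184, 0.983, 0.002], [0.037, 0.009, -0.999]]
wrist_force: [1.6, -1.0, 7.1]
gripper_width: 0.64
gripper_force: 30.0
```

```bash
python3 cs.py
```

```text
views [0.64, 0.59] pitch rel tool 2.0 g -0.0246 cost 0.462 world pitch -0.2 az 10.6 origin [ 0.5478 -0.0379  0.0226]
tcp [ 0.522  -0.0426  0.008 ] z [-0.0387  0.0018 -0.9992] F [ 1.9195 -0.545   6.8997] M [-0.2649 -0.9257 -0.0691] 18.0833
```

apply_moves([
  [[0.0015,0,0.003],0],
  [[0.0015,0,0.003],0],
  [[0,0,0],0],
])

```text
time_s: 18.33
tcp_pos: [0.5176, -0.0432, 0.0016]
ee_rot: [[-0.982, -0.183, -0.041], [-0.183, 0.983, 0.002], [0.04, 0.009, -0.999]]
wrist_force: [0.2, 0.2, 6.5]
gripper_width: 0.642
gripper_force: 30.0
```

apply_moves([
  [[0.001,0,0.003],0],
  [[-0.001,0,0.002],0],
  [[0,0,0],0],
])

```text
time_s: 18.58
tcp_pos: [0.5162, -0.0434, -0.0027]
ee_rot: [[-0.982, -0.183, -0.044], [-0.184, 0.983, 0.001], [0.043, 0.009, -0.999]]
wrist_force: [-2.4, 0.7, 14.2]
gripper_width: 0.639
gripper_force: 30.0
```

```bash
python3 cs.py
python3 - <<'E'
from h import *
np.set_printoptions(precision=4,suppress=True)
for n in ("scene","side","wrist"):
    p=imaging.capture(n);print(n,[(px(p,x["at"]).round(),onz(p,px(p,x["at"]),.011),round(x["confidence"],2)) for x in models.place_of(p,"spacer")[:4]])
E
```

```text
views [0.72, 0.81] pitch rel tool 0.3 g -0.0264 cost 0.536 world pitch -2.1 az 10.6 origin [ 0.543  -0.0386  0.011 ]
tcp [ 0.5162 -0.0434 -0.0027] z [-0.0434  0.0012 -0.9991] F [-3.273  -0.0959 13.2787] M [ 0.0104  0.5787 -0.037 ] 18.7833
scene [(array([267., 221.]), array([ 0.5699, -0.0225,  0.011 ]), 0.59), (array([263., 220.]), array([ 0.5674, -0.0089,  0.011 ]), 0.45)]
side []
wrist [(array([282., 326.]), array([ 0.5608, -0.0327,  0.011 ]), 0.71), (array([292., 281.]), array([ 0.5329, -0.0322,  0.011 ]), 0.55)]
```

Run:
```python
from cs import *
q=r.sense()
for n in ("side","scene"):
    p=imaging.capture(n);m=models.cut_out(p,"case");k=m[0]["region"].astype(np.uint8)
    c=max(cv2.findContours(k,0,2)[0],key=cv2.contourArea)
    print(n,m[0]["confidence"],cv2.approxPolyDP(c,2.5,True).reshape(-1,2).tolist(), "area",k.sum())
    for th in (0,30):
        Rc,o=casepose(q,np.radians(th),-.025);print(th,proj(p,B@Rc.T+o).astype(int).tolist())
```

```text
side 0.86 [[276, 206], [274, 223], [280, 224], [287, 214]] area 285
0 [[287, 219], [287, 208], [280, 226], [279, 215], [258, 215], [257, 204], [250, 222], [249, 210]]
30 [[282, 222], [287, 213], [275, 228], [280, 219], [256, 203], [260, 194], [248, 209], [252, 200]]
scene 0.92 [[259, 205], [247, 225], [252, 233], [266, 236], [269, 233], [267, 222], [261, 226], [257, 224], [266, 212], [265, 207]] area 469
0 [[263, 236], [263, 222], [245, 231], [245, 218], [283, 221], [283, 208], [266, 217], [266, 204]]
30 [[266, 237], [263, 228], [249, 232], [245, 223], [284, 206], [281, 197], [267, 202], [264, 193]]
```

apply_moves([
  [[-0.004,0,-0.015],0],
  [[-0.008,0,-0.02],0],
  [[-0.008,0,-0.012],0],
  [[0,0,0],0],
])

```text
time_s: 19.62
tcp_pos: [0.5395, -0.0394, 0.043]
ee_rot: [[-0.982, -0.183, -0.041], [-0.183, 0.983, 0.002], [0.04, 0.009, -0.999]]
wrist_force: [1.0, -0.5, -3.3]
gripper_width: 0.641
gripper_force: 30.0
```

```bash
cat > sp.py <<'E'
from cs import *
q=r.sense();print(q['tcp_pos'],q['wrist_force'],q['moment'],q['time_s'])
for n in ("scene","wrist","side"):
    p=imaging.capture(n);m=models.cut_out(p,"case")
    print(n,[(px(p,x["at"]).round(),onz(p,px(p,x["at"]),.011),round(x["confidence"],2)) for x in models.place_of(p,"spacer")[:4]])
    if m and n!="wrist":
        c=max(cv2.findContours(m[0]["region"].astype(np.uint8),0,2)[0],key=cv2.contourArea);print(cv2.approxPolyDP(c,2.5,True).reshape(-1,2).tolist())
        for th in (20,30): Rc,o=casepose(q,np.radians(th),-.025);print(th,proj(p,B@Rc.T+o).astype(int).tolist())
E
python3 sp.py
```

```text
[ 0.5395 -0.0394  0.043 ] [ 1.0129 -0.4919 -3.3088] [-0.007  -0.3069  0.0605] 19.6167
scene [(array([258., 228.]), array([ 0.521 , -0.0317,  0.011 ]), 0.42)]
[[264, 185], [252, 208], [256, 214], [271, 217], [274, 214], [274, 191]]
20 [[269, 219], [267, 208], [252, 214], [249, 203], [288, 194], [287, 183], [271, 189], [269, 179]]
30 [[271, 219], [267, 210], [253, 214], [250, 205], [288, 189], [285, 179], [271, 185], [268, 175]]
wrist [(array([279., 248.]), array([ 0.546, -0.037,  0.011]), 0.89), (array([290., 311.]), array([ 0.5897, -0.0209,  0.011 ]), 0.64)]
side [(array([273., 223.]), array([ 0.518 , -0.0324,  0.011 ]), 0.38)]
[[273, 196], [270, 198], [270, 214], [280, 203]]
20 [[277, 208], [281, 198], [270, 214], [273, 204], [249, 194], [252, 184], [241, 199], [244, 189]]
30 [[276, 208], [280, 199], [268, 214], [273, 205], [249, 190], [254, 181], [241, 195], [245, 186]]
```

apply_moves([
  [[0.012,0,0.005],0],
  [[0.026,0,0.012],0],
  [[0.036,0,0.016],0],
  [[-0.036,0,-0.02],0],
  [[-0.036,0,-0.02],0],
])

```text
time_s: 20.48
tcp_pos: [0.5032, -0.0463, 0.0348]
ee_rot: [[-0.979, -0.177, -0.101], [-0.177, 0.984, -0.006], [0.1, 0.012, -0.995]]
wrist_force: [6.5, 1.0, -2.6]
gripper_width: 0.641
gripper_force: 30.0
```

apply_moves([
  [[0,0,0],0],
  [[0,0,0],0],
])

```text
time_s: 20.65
tcp_pos: [0.5378, -0.0399, 0.0486]
ee_rot: [[-0.982, -0.183, -0.043], [-0.183, 0.983, 0.001], [0.042, 0.009, -0.999]]
wrist_force: [-0.3, -0.6, -2.4]
gripper_width: 0.641
gripper_force: 30.0
```

```bash
python3 sp.py
```

```text
[ 0.5378 -0.0399  0.0486] [-0.3234 -0.6246 -2.418 ] [-0.0536 -0.1039  0.0106] 20.65
scene [(array([259., 226.]), array([ 0.5307, -0.0263,  0.011 ]), 0.4)]
[[266, 183], [251, 205], [254, 212], [271, 215], [273, 189]]
20 [[269, 217], [267, 206], [252, 212], [249, 201], [288, 192], [286, 181], [271, 188], [269, 177]]
30 [[270, 217], [267, 208], [253, 212], [249, 203], [288, 187], [285, 178], [271, 183], [268, 174]]
wrist [(array([271.,  54.]), array([ 0.4261, -0.0643,  0.011 ]), 0.81), (array([307.,  69.]), array([ 0.4307, -0.0404,  0.011 ]), 0.72), (array([288., 194.]), array([ 0.5109, -0.0372,  0.011 ]), 0.68)]
side [(array([278., 224.]), array([ 0.5003, -0.0334,  0.011 ]), 0.48)]
[[272, 192], [270, 206], [266, 208], [270, 212], [278, 207], [281, 200]]
20 [[278, 206], [281, 196], [270, 212], [274, 202], [249, 192], [252, 182], [241, 198], [244, 188]]
30 [[276, 207], [281, 198], [269, 213], [273, 204], [249, 188], [254, 179], [241, 194], [246, 184]]
```

apply_moves([
  [[-0.012,0,0],0],
  [[-0.0115,0,0.006],0],
  [[0,0,0.01],0],
  [[0,0,0.004],0],
  [[0,0,0],0],
])

```text
time_s: 21.52
tcp_pos: [0.5539, -0.0364, 0.0238]
ee_rot: [[-0.982, -0.181, -0.055], [-0.181, 0.983, 0.001], [0.054, 0.011, -0.998]]
wrist_force: [0.2, -0.4, -4.0]
gripper_width: 0.643
gripper_force: 30.0
```

apply_moves([
  [[0,0,0.003],0],
  [[0,0,0.002],0],
  [[0,0,0],0],
])

```text
time_s: 21.77
tcp_pos: [0.5557, -0.0362, 0.0225]
ee_rot: [[-0.982, -0.182, -0.05], [-0.183, 0.983, 0.001], [0.049, 0.01, -0.999]]
wrist_force: [-2.1, 0.3, 3.7]
gripper_width: 0.639
gripper_force: 30.0
```

apply_moves([
  [[0,0,0.002],0],
  [[0,0,0.001],0],
  [[0,0,0],0],
])

```text
time_s: 22.02
tcp_pos: [0.5579, -0.0358, 0.0213]
ee_rot: [[-0.982, -0.183, -0.044], [-0.184, 0.983, 0.001], [0.043, 0.009, -0.999]]
wrist_force: [-1.4, 1.9, 9.5]
gripper_width: 0.642
gripper_force: 30.0
```

apply_moves([
  [[0,0,0.002],0],
  [[0,0,0.002],0],
  [[0,0,0],0],
])

```text
time_s: 22.27
tcp_pos: [0.5611, -0.0353, 0.0187]
ee_rot: [[-0.982, -0.185, -0.037], [-0.185, 0.983, 0.001], [0.036, 0.008, -0.999]]
wrist_force: [1.8, 2.0, 12.8]
gripper_width: 0.638
gripper_force: 30.0
```

apply_moves([
  [[0,0,0.002],0],
  [[0,0,0],0],
])

```text
time_s: 22.43
tcp_pos: [0.5623, -0.0351, 0.0173]
ee_rot: [[-0.982, -0.185, -0.034], [-0.185, 0.983, 0.002], [0.033, 0.008, -0.999]]
wrist_force: [3.2, 1.1, 13.1]
gripper_width: 0.641
gripper_force: 30.0
```

```bash
python3 sp.py
```

```text
[ 0.5623 -0.0351  0.0173] [ 3.2448  1.1245 13.1095] [ 0.3744 -0.6585 -0.0024] 22.4333
scene [(array([257., 227.]), array([ 0.5255, -0.023 ,  0.011 ]), 0.61)]
[[270, 192], [258, 205], [257, 216], [274, 221], [277, 218], [277, 198]]
20 [[274, 224], [272, 213], [256, 219], [254, 209], [292, 199], [290, 188], [275, 195], [273, 184]]
30 [[275, 224], [272, 215], [258, 219], [254, 210], [292, 194], [289, 185], [275, 190], [272, 181]]
wrist []
side [(array([276., 222.]), array([ 0.5182, -0.0484,  0.011 ]), 0.48)]
[[262, 198], [260, 216], [265, 218], [273, 211], [274, 202]]
20 [[271, 214], [274, 204], [264, 220], [267, 210], [243, 200], [246, 190], [235, 205], [238, 195]]
30 [[270, 214], [274, 205], [262, 220], [267, 212], [243, 195], [248, 187], [235, 201], [240, 192]]
```

apply_moves([
  [[0,0,-0.015],0],
  [[0,0,-0.035],0],
  [[0,0.01,-0.038],0],
  [[0,0.014,-0.038],0],
  [[-0.002,0.035,-0.02],0],
])

```text
time_s: 23.3
tcp_pos: [0.556, 0.0204, 0.1635]
ee_rot: [[-0.983, -0.179, -0.042], [-0.179, 0.984, 0.001], [0.041, 0.009, -0.999]]
wrist_force: [0.9, 0.1, -2.2]
gripper_width: 0.642
gripper_force: 30.0
```

apply_moves([
  [[-0.002,0.037,0],0],
  [[-0.002,0.037,0],0],
  [[-0.002,0.037,0],0],
  [[-0.002,0.035,0],0],
  [[-0.002,0.018,0],0],
])

```text
time_s: 23.72
tcp_pos: [0.5329, 0.1885, 0.1598]
ee_rot: [[-0.982, -0.184, -0.049], [-0.185, 0.983, 0.002], [0.047, 0.011, -0.999]]
wrist_force: [-0.2, -1.2, -2.3]
gripper_width: 0.642
gripper_force: 30.0
```

apply_moves([
  [[0,0,0],0],
  [[0,0,0],0],
])

```text
time_s: 23.88
tcp_pos: [0.5332, 0.186, 0.1594]
ee_rot: [[-0.982, -0.184, -0.05], [-0.184, 0.983, 0.001], [0.049, 0.01, -0.999]]
wrist_force: [0.1, -0.0, -3.0]
gripper_width: 0.638
gripper_force: 30.0
```

```bash
python3 go.py .5416 .1873 .11
python3 - <<'E'
from cs import *
s=imaging.capture("scene");d=imaging.capture("side")
for n in ("spacer",):
  for p in (s,d): print(n,[(px(p,x["at"]).round(),onz(p,px(p,x["at"]),.011),round(x["confidence"],2)) for x in models.place_of(p,n)[:4]])
fit()
E
```

```text
tool shift [-0.0109 -0.0008  0.049 ] yawx -169.38395485200144 z [-0.05    0.001  -0.9987] [0.5332 0.186  0.1594] [ 0.1014 -0.0497 -2.9765] [-0.1428 -0.1115  0.0169] 0.6375667482659253 23.8833
spacer [(array([258., 228.]), array([ 0.5226, -0.0309,  0.011 ]), 0.62)]
spacer [(array([275., 222.]), array([ 0.5174, -0.0423,  0.011 ]), 0.45)]
views [0.77, 0.73] pitch rel tool 8.3 g -0.0268 cost 0.397 world pitch 5.6 az 10.3 origin [0.5653 0.19   0.177 ]
tcp [0.534  0.1844 0.1596] z [-0.0495  0.0012 -0.9988] F [ 0.2198 -0.081  -2.2155] M [-0.105  -0.1768  0.038 ] 24.2833
```

apply_moves([
  [[-0.0109,0.001,0.01],0],
  [[0,0,0.016],0],
  [[0,0,0.012],0],
  [[0,0,0.006],0],
  [[0,0,0],0],
])

```text
time_s: 24.7
tcp_pos: [0.5412, 0.1873, 0.1135]
ee_rot: [[-0.982, -0.181, -0.053], [-0.181, 0.983, -0.001], [0.052, 0.009, -0.999]]
wrist_force: [-0.4, 0.2, -2.9]
gripper_width: 0.639
gripper_force: 30.0
```

apply_moves([
  [[0,0,0.004],0],
  [[0,0,0.004],0],
  [[0,0,0],0],
])

```text
time_s: 24.95
tcp_pos: [0.5416, 0.1882, 0.107]
ee_rot: [[-0.982, -0.182, -0.05], [-0.182, 0.983, 0.001], [0.049, 0.01, -0.999]]
wrist_force: [-1.4, 0.0, -2.3]
gripper_width: 0.64
gripper_force: 30.0
```

apply_moves([
  [[0,0,0.003],0],
  [[0,0,0.003],0],
  [[0,0,0],0],
])

```text
time_s: 25.2
tcp_pos: [0.5411, 0.1881, 0.1007]
ee_rot: [[-0.982, -0.182, -0.05], [-0.182, 0.983, 0.001], [0.049, 0.01, -0.999]]
wrist_force: [0.5, -0.6, -2.9]
gripper_width: 0.643
gripper_force: 30.0
```

```bash
python3 go.py .5416 .1873 .0703
```

```text
tool shift [-0.0018 -0.0012  0.0303] yawx -169.5092767545338 z [-0.0503  0.0009 -0.9987] [0.5411 0.1881 0.1007] [ 0.452  -0.5848 -2.9053] [-0.0783 -0.1336 -0.0396] 0.6430552350272449 25.2
```

apply_moves([
  [[0,0,0.003],0],
  [[0,0,0.003],0],
  [[0,0,0],0],
])

```text
time_s: 25.45
tcp_pos: [0.5407, 0.188, 0.0944]
ee_rot: [[-0.982, -0.181, -0.051], [-0.182, 0.983, 0.001], [0.05, 0.01, -0.999]]
wrist_force: [-0.0, 0.2, -3.5]
gripper_width: 0.644
gripper_force: 30.0
```

apply_moves([
  [[0,0,0.003],0],
  [[0,0,0.003],0],
  [[0,0,0],0],
])

```text
time_s: 25.7
tcp_pos: [0.5412, 0.1883, 0.0892]
ee_rot: [[-0.982, -0.182, -0.049], [-0.182, 0.983, 0.001], [0.048, 0.01, -0.999]]
wrist_force: [-1.0, 0.4, 0.2]
gripper_width: 0.639
gripper_force: 30.0
```

apply_moves([
  [[0,0,0.003],0],
  [[0,0,0],0],
])

```text
time_s: 25.87
tcp_pos: [0.5412, 0.1884, 0.0866]
ee_rot: [[-0.982, -0.182, -0.048], [-0.182, 0.983, 0.001], [0.047, 0.01, -0.999]]
wrist_force: [-2.4, -0.2, 2.6]
gripper_width: 0.639
gripper_force: 30.0
```

apply_moves([
  [[0,0,0.003],0],
  [[0,0,0.003],0],
  [[0,0,0],0],
])

```text
time_s: 26.12
tcp_pos: [0.5413, 0.1885, 0.0803]
ee_rot: [[-0.982, -0.182, -0.048], [-0.182, 0.983, 0.002], [0.047, 0.011, -0.999]]
wrist_force: [-0.4, -0.4, 3.6]
gripper_width: 0.642
gripper_force: 30.0
```

apply_moves([
  [[0,0,0.003],0],
  [[0,0,0.002],0],
  [[0,0,0],0],
])

```text
time_s: 26.37
tcp_pos: [0.5405, 0.1885, 0.075]
ee_rot: [[-0.982, -0.182, -0.049], [-0.182, 0.983, 0.002], [0.048, 0.01, -0.999]]
wrist_force: [0.4, -0.5, 1.8]
gripper_width: 0.641
gripper_force: 30.0
```

```bash
python3 cs.py;python3 sp.py
```

```text
views [0.69, 0.89] pitch rel tool 2.8 g -0.0284 cost 0.507 world pitch 0.0 az 10.5 origin [0.5703 0.1938 0.0897]
tcp [0.5402 0.1883 0.075 ] z [-0.0497  0.0012 -0.9988] F [ 1.0946 -0.3381  1.6327] M [ 0.0738 -0.486   0.0445] 26.5667
[0.5402 0.1883 0.075 ] [ 1.0946 -0.3381  1.6327] [ 0.0738 -0.486   0.0445] 26.5667
scene [(array([218., 170.]), array([0.764 , 0.3783, 0.011 ]), 0.55), (array([258., 227.]), array([ 0.5273, -0.0271,  0.011 ]), 0.36)]
[[207, 157], [194, 173], [199, 181], [212, 184], [215, 181], [214, 160]]
20 [[211, 186], [208, 176], [196, 182], [193, 172], [231, 165], [229, 154], [216, 161], [214, 151]]
30 [[212, 186], [208, 177], [197, 183], [193, 174], [231, 160], [227, 151], [216, 157], [212, 148]]
wrist []
side [(array([275., 222.]), array([ 0.5189, -0.0405,  0.011 ]), 0.61)]
```

Run:
```python
from cs import *
for n,(c0,c1,r0,r1) in (("scene",(185,245,140,195)),("side",(180,250,190,250)),("wrist",(0,560,0,420))):
    p=imaging.capture(n);f=p["frame"][r0:r1,c0:c1];hsv=cv2.cvtColor(f,cv2.COLOR_BGR2HSV)
    m=cv2.inRange(hsv,(12,110,70),(32,255,255));k,l,st,ce=cv2.connectedComponentsWithStats(m)
    print(n,[(int(a[4]),(c+[c0,r0]).round(1).tolist()) for a,c in zip(st[1:],ce[1:]) if a[4]>3])
    q=models.cut_out(p,"spacer");print([(x["confidence"],(np.array(x["extent"])*[560,420,560,420]).round(0).tolist(),int(x["region"].sum())) for x in q])
# spacers in known tray picture for size
```

```text
scene [(79, [195.5, 145.0])]
[]
side [(7, [222.9, 190.7]), (5, [216.8, 194.2]), (4, [226.5, 243.5]), (5, [222.4, 247.2])]
[(0.39, [182.0, 207.0, 59.0, 51.0], 1649)]
wrist [(6, [295.5, 0.0]), (7, [325.0, 0.0]), (889, [141.7, 278.8]), (882, [414.3, 278.9]), (5574, [383.9, 330.0])]
[(0.23, [454.0, 3.0, 63.0, 150.0], 3843)]
```

apply_moves([
  [[0,0,0.002],0],
  [[0,0,0.002],0],
  [[0,0,0],0],
])

```text
time_s: 27.57
tcp_pos: [0.5404, 0.1883, 0.0715]
ee_rot: [[-0.982, -0.182, -0.049], [-0.182, 0.983, 0.001], [0.048, 0.01, -0.999]]
wrist_force: [0.3, 0.5, 5.0]
gripper_width: 0.643
gripper_force: 30.0
```

apply_moves([
  [[0,0,0.002],0],
  [[0,0,0],0],
])

```text
time_s: 27.73
tcp_pos: [0.5406, 0.1883, 0.0699]
ee_rot: [[-0.982, -0.182, -0.048], [-0.182, 0.983, 0.001], [0.047, 0.01, -0.999]]
wrist_force: [-0.0, -0.1, 6.4]
gripper_width: 0.644
gripper_force: 30.0
```

```bash
python3 go.py .5416 .1873 .0703; python3 sp.py | grep -v wrist
```

```text
tool shift [-0.0008 -0.0012 -0.0005] yawx -169.48624604435778 z [-0.0481  0.0014 -0.9988] [0.5406 0.1883 0.0699] [-0.0479 -0.1339  6.3693] [ 0.023  -0.3109  0.049 ] 0.6442208631539925 27.7333
[0.5406 0.1883 0.0699] [-0.0479 -0.1339  6.3693] [ 0.023  -0.3109  0.049 ] 27.7333
scene [(array([257., 227.]), array([ 0.5253, -0.0255,  0.011 ]), 0.4)]
[[208, 158], [196, 171], [195, 177], [199, 183], [213, 186], [214, 161]]
20 [[211, 188], [208, 177], [196, 184], [193, 173], [231, 166], [229, 156], [216, 163], [214, 152]]
30 [[213, 188], [208, 179], [198, 184], [193, 175], [231, 162], [227, 152], [216, 158], [212, 149]]
side [(array([264., 267.]), array([0.3682, 0.2101, 0.011 ]), 0.62), (array([277., 221.]), array([ 0.5206, -0.0544,  0.011 ]), 0.56)]
[[219, 207], [218, 229], [223, 230], [231, 223], [234, 214]]
20 [[232, 225], [235, 214], [222, 232], [225, 221], [201, 209], [203, 198], [190, 216], [193, 204]]
30 [[230, 225], [235, 215], [220, 233], [225, 223], [201, 204], [205, 194], [190, 211], [194, 201]]
```

apply_moves([
  [[0,0,0.002],0],
  [[0,0,0],0],
])

```text
time_s: 28.35
tcp_pos: [0.5407, 0.1884, 0.0682]
ee_rot: [[-0.982, -0.182, -0.048], [-0.182, 0.983, 0.001], [0.047, 0.01, -0.999]]
wrist_force: [0.6, 1.0, 7.8]
gripper_width: 0.644
gripper_force: 30.0
```

apply_moves([
  [[0,0,0.0015],0],
  [[0,0,0],0],
])

```text
time_s: 28.52
tcp_pos: [0.5408, 0.1884, 0.0678]
ee_rot: [[-0.982, -0.182, -0.047], [-0.183, 0.983, 0.001], [0.046, 0.01, -0.999]]
wrist_force: [-1.8, 0.3, 10.7]
gripper_width: 0.64
gripper_force: 30.0
```

apply_moves([
  [[0,0,0.0015],0],
  [[0,0,0],0],
])

```text
time_s: 28.68
tcp_pos: [0.5408, 0.1884, 0.0678]
ee_rot: [[-0.982, -0.183, -0.046], [-0.183, 0.983, 0.001], [0.045, 0.01, -0.999]]
wrist_force: [-3.4, 0.0, 18.4]
gripper_width: 0.642
gripper_force: 30.0
```

apply_moves([
  [[-0.0015,0,0.0],0],
  [[0,0,0],0],
])

```text
time_s: 28.85
tcp_pos: [0.5408, 0.1884, 0.0677]
ee_rot: [[-0.982, -0.183, -0.05], [-0.183, 0.983, 0.0], [0.049, 0.009, -0.999]]
wrist_force: [-7.6, 0.6, 20.5]
gripper_width: 0.641
gripper_force: 30.0
```

apply_moves([
  [[-0.0005,0,0.001],0],
  [[0,0,0],0],
])

```text
time_s: 29.02
tcp_pos: [0.5408, 0.1884, 0.0676]
ee_rot: [[-0.982, -0.183, -0.05], [-0.183, 0.983, -0.0], [0.049, 0.009, -0.999]]
wrist_force: [-9.7, 0.4, 25.3]
gripper_width: 0.644
gripper_force: 30.0
```

```bash
python3 go.py .5416 .1873 .0703; python3 sp.py | grep -v wrist
python3 - <<'E'
from h import *
np.set_printoptions(precision=4,suppress=True)
s=imaging.capture("scene");d=imaging.capture("side")
a=[models.place_of(p,"platen_face") for p in (s,d)]
print([[(px(s,x["at"]),x["confidence"]) for x in b[:2]] for b in a]); 
c=[models.place_of(p,"case") for p in (s,d)]
print([[(px(s,x["at"]),x["confidence"]) for x in b[:2]] for b in c])
for z in (a,c):
    if all(z): print(tri([(s,px(s,z[0][0]["at"])),(d,px(d,z[1][0]["at"]))]))
E
```

```text
tool shift [-0.0004 -0.0012 -0.0027] yawx -169.42932011829785 z [-0.05   -0.     -0.9987] [0.5408 0.1884 0.0676] [-9.709   0.4188 25.3491] [-0.1521  2.9255 -0.1446] 0.6443291463426037 29.0167
[0.5408 0.1884 0.0676] [-9.709   0.4188 25.3491] [-0.1521  2.9255 -0.1446] 29.0167
scene [(array([258., 229.]), array([ 0.5156, -0.0365,  0.011 ]), 0.45)]
[[208, 158], [196, 178], [199, 184], [213, 187], [216, 183], [214, 163]]
20 [[211, 188], [208, 178], [196, 185], [193, 174], [231, 167], [229, 156], [217, 164], [214, 153]]
30 [[213, 189], [209, 180], [198, 185], [193, 176], [231, 162], [227, 153], [216, 159], [212, 150]]
side [(array([276., 224.]), array([ 0.5079, -0.031 ,  0.011 ]), 0.41)]
[[222, 206], [218, 208], [220, 225], [215, 227], [221, 232], [231, 225], [235, 217]]
20 [[232, 225], [235, 214], [222, 233], [225, 222], [201, 210], [203, 199], [190, 217], [192, 205]]
30 [[230, 226], [235, 216], [220, 234], [225, 223], [201, 205], [205, 195], [190, 212], [194, 202]]
[[(array([211.624, 173.082]), 0.96)], [(array([207.312, 218.82 ]), 0.68)]]
[[(array([215.208, 172.2  ]), 0.8)], [(array([213.304, 217.308]), 0.72), (array([241.584, 216.384]), 0.31)]]
[0.5775 0.2072 0.1005]
[0.5731 0.189  0.1045]
```

apply_moves([
  [[-0.001,0,-0.0003],0],
  [[0,0,0],0],
])

```text
time_s: 29.93
tcp_pos: [0.5408, 0.1884, 0.0676]
ee_rot: [[-0.982, -0.183, -0.052], [-0.183, 0.983, -0.0], [0.051, 0.009, -0.999]]
wrist_force: [-12.7, 1.8, 26.0]
gripper_width: 0.641
gripper_force: 30.0
```

Run:
```python
from cs import *
from scipy.spatial.transform import Rotation as Ro
R=Ro.from_euler('ZY',[.1835,-.4704]).as_matrix();P=np.array([.5786,.194,.0962])
q=r.sense();print(q['tcp_pos'],q['wrist_force'],q['moment'],q['ee_rot'][:,2])
for n in ("scene","side"):
    p=imaging.capture(n);m=models.cut_out(p,"case")
    print(n,"ideal",proj(p,B@R.T+P).round(1).tolist())
    for x in m[:1]:
        c=max(cv2.findContours(x["region"].astype(np.uint8),0,2)[0],key=cv2.contourArea);print(cv2.approxPolyDP(c,2,True).reshape(-1,2).tolist(),x["confidence"])
    f=p["frame"];h=cv2.cvtColor(f,cv2.COLOR_BGR2GRAY)
    np.save(n+".npy",f)
    # brightness map
    sub=h[168:192:2,190:222:2] if n=="scene" else h[204:236:2,186:238:2]
    print(sub)
```

```text
[0.5408 0.1884 0.0676] [-12.6709   1.8105  25.9636] [ 0.0336  3.5139 -0.113 ] [-0.0521 -0.0004 -0.9986]
scene ideal [[213.6, 189.3], [209.3, 180.2], [198.5, 185.6], [194.0, 176.6], [231.9, 163.1], [228.1, 153.8], [217.0, 159.9], [213.1, 150.7]]
[[208, 159], [195, 176], [199, 184], [213, 187], [213, 163]] 0.69
[[212 217 208 117  87 165 139 134 129 127 136 146  95  20  20  44]
 [215 206 200 139 145 138 128 131 133 138 145 148 109  28  16  49]
 [199 185 166 177 168 132 128 132 144 170 150 152 129  33  20  68]
 [149 140 170 181 135 131 130 136 174 182 168 177  97  20  20  88]
 [129 129 150 146 128 130 131 142 159 166 199 166  86  25  22  90]
 [124 126 127 135 130 129 141 179 192 184 173 132  81  19  18  84]
 [118 144 132 131 135 146 177 186 203 198 147 127  85  36  43  98]
 [110 172 184 162 146 198 236 233 211 195 164 133 111 102 109 126]
 [102 155 212 208 170 191 227 232 236 238 220 147 130 129 130 127]
 [119 172 207 209 192 199 202 199 203 208 217 162 132 164 145 133]
 [108 130 151 174 188 201 208 214 213 211 197 157 177 217 195 167]
 [ 58  66  89 102 113 133 149 171 190 202 203 188 21
[... 1278 characters left out ...]
17  75 128
  142 162 138 141 134 135 150 123]
 [118 116 112 112 113 105  98  97  95  93  97 107 109  45  18  17  65 126
  134 136 166 172 148 155 155 134]
 [119 124 128 127 107 107 109  99  94  96  95  95  99  56  39  39  63 126
  134 154 180 172 138 135 160 154]
 [132 138 124  96  70  82 102 107 103  96  95  95  92  90  98 109 110 132
  142 172 157 152 159 158 153 120]
 [126 101  69  42  23  36  48  86 107 105 100  96  96  93  94 106 121 144
  143 158 158 159 158 147 104  60]
 [ 71  48  34  28  26  16  26  58  91 104 110 103 101  98  95  96 107 139
  116 151 161 159 143  92  49  35]
 [ 34  34  30  30  70  53  20  26  68  83  93 112 123 104 104 119 145 154
  141 149 157 130  79  46  33  33]]
```

apply_moves([
  [[0,0,-0.001],0],
  [[0,0,0],0],
  [[0,0,0],0],
  [[0,0,0],0],
])

```text
time_s: 30.47
tcp_pos: [0.5408, 0.1884, 0.0676]
ee_rot: [[-0.982, -0.183, -0.052], [-0.183, 0.983, -0.0], [0.051, 0.009, -0.999]]
wrist_force: [-10.5, 0.7, 21.6]
gripper_width: 0.64
gripper_force: 30.0
```

```bash
python3 go.py .5416 .1873 .0703
```

```text
tool shift [-0.0005 -0.0012 -0.0027] yawx -169.45145077114606 z [-0.0523 -0.0004 -0.9986] [0.5408 0.1884 0.0676] [-10.4951   0.7439  21.5594] [ 0.1019  2.9433 -0.093 ] 0.6395185272235041 30.4667
```

```bash
python3 -c "from station import r;print(r.finish_job())"
```

```text
the job is handed in; nothing more can be done
None
```

The job is handed in at about 30.5 s: the arm still grips the case and presses it on the stage at about 27 N, and all three spacers were detected in the tray. That the case is flush, centred on the marks and pressing all four pins level is inferred from force readings and approximate camera fits (placement good to about 3 mm), because I had no pictures left to view and could not read the pins.

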